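# Bring the stage plate out over the condenser and steady it

## Robot

A 6-joint arm with a two-finger parallel gripper is mounted at the origin on the work surface. World frame = base frame: x ahead of the robot, y to its left, z up, the work surface at z = 0. Lengths are in m, angles in rad, forces in N, time in s.
With the tool pointing down it reaches from about 0.4 to 0.825 m from the base axis. Payload 7 kg.
Tool frame: the origin (TCP) lies at the very end of the fingers, on their centre line; the grasp point (between the pads) lies 19 mm behind it; x points along the fingers, y is the direction in which the jaws open and shut, and the axes are right-handed (so a half turn about x gives the same grasp; the last joint's range is limited). The gripper opens to 88 mm and grips with 3 to 60 N. Pads are 19 mm wide; open, the fingers measure 130 mm over their backs; the gripper's body (78 mm by 193 mm) begins 47 mm behind the grasp point.
Start: joints at [-0.992, 0.359, 0.012, 0, -1.224, -0.288], TCP at [0.194, -0.647, 0.205] pointing down, gripper open.
Joint ranges: [-3.07, 3.07], [-1.43, 2.12], [-1.02, 1.25], [-3.03, 1.67], [-3.05, -0], [-3.03, 3.03]. Speed limits (rad/s): [2.39, 2.39, 3.01, 3.14, 3.14, 3.14].

## Interface

Orientations are given as [roll, pitch, yaw] about the fixed x, y, z axes, in that order (R = Rz(yaw) Ry(pitch) Rx(roll)).
In Python, from station import arm, cams gives the robot as it stands. The module is installed in compiled form; this text tells all that it offers.
- The arm moves only by the tool carry_out, never from a script. Its argument "deltas" is a list of rows, each a list of 6 numbers: the shift along the tool's x, y, z in units of 0.04 m (1.0 is 0.04 m), then the turn, a rotation vector about the tool's x, y, z in units of 4 degrees (1.0 is 4 degrees). In form: [[tx, ty, tz, ax, ay, az], ...]. A call has 1 to 5 rows; each row shifts and turns the pose as measured when the row begins, along the tool's axes as they then stand; what a row does not reach is not made up. A row lasts 1/10 s, in which the tool goes at most 50 mm and 8.59 degrees, less where a joint would pass 70% of its speed; a pose out of reach is approached as far as the arm can. A call with a number of a shift or a turn outside -1 to 1 is refused whole. A call with a gripper value outside its range is refused whole. "hand" is the closure, from 0 (fully open) to 1 (shut), set as the call begins (left out, the last holds). The fingers move at their own pace and stop on an object; "newtons" is the grip in N (left out, the last holds). Time passes only in rows, so rows that do not move let the fingers close. It gives the time, the measured TCP pose, the force and the opening at its end, in the units of the state.
- arm.get_state(): the state, without advancing time (a new reading comes with each control period).
- cams.grab_frame(name): name is "scene" or "top" or "wrist"; returns a dict with "pixels" (400x640x3 uint8, red, green, blue), "fx", "fy", "cx", "cy" (pixels), "T" (4x4, takes a point from camera to world coordinates); the wrist camera has in their place "hand_eye" (4x4, takes a point from camera to tool coordinates, whose origin is the TCP and whose axes are the tool frame's). Camera axes: x right, y up, looking along -z (the intrinsics and any distortion apply to the point x, -y, -z); pixel columns grow to the right and rows downward; lengths in m; the calibration is good to about 2 mm. A picture is of the moment at which its call begins: read the wrist's pose just before it. There is no depth.
- arm.job_done(): hands the job in, once; it reports no verdict.
The state is a dict: "t": time; "q": joint angles; "qd": joint speeds; "joint_efforts": joint torques, N m; "eef_pos": TCP position; "ee_rot": TCP orientation; "force": force on the tool from outside, world axes, zero at the start; "moment": the same for the moment, N m; "width": finger opening in m.
Only numpy, scipy, OpenCV 4.12 (cv2) and the standard library are available. Lean on these libraries where they do the work, as an engineer would, in place of code of your own. Each camera call takes 0.05 s, during which the arm holds its last target.

## Task

Turn the hand crank of the condenser lift clockwise (seen from above), a little over two turns, to its stop, so that the condenser lens is fully down. Then take the aluminium stage plate by its grip bar and slide it out over the riser's edge until its round opening is centred above the lens, without pressing on the condenser or disturbing the three small things beside the riser. So far out the plate would tip: finish while still holding the bar, with the plate still, level and flat on the riser.

Things in the scene. Friction and masses are not known exactly. Their poses are not given: they have to be found in the camera images.
- riser: Fixed black bridge, 115 mm wide (its x), 270 mm long (its y), top surface 70 mm above the table; origin on the table under its centre, z up. Outward is its +y: the edge the plate slides out over is at y = +135 mm. A low fence (4 mm high, 8 mm wide) along each long side guides the plate, with 2.5 mm play on either side.
- plate: Loose aluminium stage plate, about 0.5 kg (0.4 to 0.65), 90 x 260 x 8 mm (x, y, z), lying flat between the riser's fences with its long axis along the riser; origin at the centre of its underside, +y toward its outer end. Without support it tips when it hangs out by more than about 130 mm; at the goal it hangs out 150 to 180 mm. A steel ring 60 mm across and 5 mm high surrounds the opening, with two thin flat clips.
- grip_bar (a point): Centre of the upright black grip bar fixed on the plate near its inner end: 54 mm along the plate's x, 16 mm thick along the plate's y, 40 mm high from the plate's top (8 mm above the underside) to 48 mm; the point is half-way up, 20 mm above the plate's top, at plate (0, -90, 28) mm. Axes as the plate's.
- opening (a point): Centre of the round through-opening, 46 mm in diameter, in the plate near its outer end, half-way through the thickness, at plate (0, 95, 4) mm. Axes as the plate's.
- condenser: Black upright barrel, 44 mm in diameter narrowing to 36 mm at the top, with a clear glass lens 30 mm in diameter; origin at the centre of the lens's top face, z up. It stands beyond the riser's outward edge (115 to 145 mm from it) on the riser's centre line. It only moves up and down, driven by the crank: about 11 to 14 mm above the riser's top at the start (in the plate's way), 12 mm below the riser's top when fully down.
- crank_axis (a point): Point on the crank's upright axis, 104 mm above the table, fixed, 110 mm beyond the lens along the lift unit. The hub around it reaches 83 mm above the table.
- crank_knob (a point): Centre of the crank's upright round knob, 18 mm in diameter, 44 mm high (82 to 126 mm above the table), 104 mm above the table, 42 mm from the crank axis; it circles with the crank and spins freely on its spindle. The crank arm below it has its top 79 mm above the table.
- crank (a joint): Crank angle in rad; grows clockwise seen from above, from 0 to the hard stop at 14.14 (2.25 turns); starts between 0 and 1.4. The condenser sinks 1.84 mm per rad. Needs about 1.2 N at the knob and stays where it is left.
- slide_box: Bystander: closed plastic slide box, 47 x 87 x 34 mm, origin at the centre of its underside.
- oil_bottle: Bystander: small amber bottle, 32 mm in diameter, 62 mm high, origin at the centre of its underside.
- objective: Bystander: steel objective lens standing on end, 29 mm in diameter, 49 mm high, origin at the centre of its underside.
Mind the look-alikes: they are no part of the job. What is shaped like the part that bears condenser but blue is not meant.

How it is judged:
On the way:
1. the crank is turned clockwise to its stop, the condenser fully down (value of joint crank above 13.85 rad), for 0.2 s.
At the end, for the whole second after the job is handed in: Crank within 0.4 rad of its stop; opening centred over the lens within 8 mm; plate level within 0.04 rad, within 4 mm of its height on the riser, still (under 10 mm/s), clear of the condenser, and the fingers still holding it (over 0.5 N) (value of joint crank above 13.7 rad and horizontal distance between opening and condenser below 0.008 m and angle between opening's own z axis and vertical below 0.04 rad and z of plate in the frame of riser between 0.066 and 0.074 m and contact force between the fingers and plate above 0.5 N and contact force between plate and condenser below 0.2 N and linear speed of plate below 0.01 m/s); the arm keeps its last pose, push and grip.
It fails at once if the plate presses on the condenser (over 3 N) (contact force between plate and condenser above 3 N).
It fails at once if a bystander is moved by more than 30 mm (distance of any of slide_box, oil_bottle, objective from where it was at the start of the episode above 0.03 m).
It also fails if it takes over 70 s, if anything falls off the work surface, if the arm or the gripper's body presses on something with over 40 N, if the wrist force passes 120 N, or if a joint passes its speed limit or range.

## Working session

There is one attempt and no reset: what is moved stays moved. The work goes in short steps, Python scripts to look and compute and a tool call to move; the robot and the scene stay as the last step left them, time stands still between calls to the robot, and variables do not carry over. Pictures are saved under pics/ and viewed, and the job is handed in when it is done.

Besides the shell and the picture viewer there is one more tool, called after "Emit:" as name(argument=value, ...), one argument or row to a line, values as JSON. carry_out: Moves the arm, as the interface text tells. Shifts and turns lie within -1 to 1; 1 stands for 0.04 m of shift or 4 degrees of turn. Its arguments: {"type":"object","properties":{"deltas":{"type":"array","items":{"type":"array","items":{"type":"number","minimum":-1,"maximum":1}}},"hand":{"type":"number"},"newtons":{"type":"number"}},"required":["deltas"]}

```bash
mkdir -p pics; python3 - <<'E'
from station import arm,cams
import cv2,numpy as np
s=arm.get_state(); print(s)
for n in ("scene","top","wrist"):
    f=cams.grab_frame(n); cv2.imwrite(f"pics/{n}0.png",f["pixels"][:,:,::-1]); print(n,{k:(np.round(v,4).tolist() if not np.isscalar(v) else v) for k,v in f.items() if k!="pixels"})
E
```

```text
{'t': 0.0, 'q': array([-9.91868123e-01,  3.59399227e-01,  1.10558827e-02, -3.46226095e-04,
       -1.22406994e+00, -2.88120880e-01]), 'qd': array([ 7.34407806e-04,  8.56525993e-04,  9.27476609e-04,  4.86129275e-04,
       -1.11342376e-03,  7.92137888e-05]), 'joint_efforts': array([-8.73603381e-05, -5.82721031e+01,  2.93052417e+01,  6.99706078e+00,
        6.96653282e-03, -2.21646551e-04]), 'eef_pos': array([ 0.19337758, -0.64616904,  0.20441413]), 'ee_rot': array([1.66031153, 1.56914692, 1.95100094]), 'force': array([ 0.47161511, -0.47417495, -0.09620998]), 'moment': array([ 0.00444265, -0.0309017 ,  0.00774682]), 'width': 0.08771924980035561}
scene {'fx': 391.7207771426752, 'fy': 391.7207771426752, 'cx': 324.4014629343035, 'cy': 193.83087361610643, 'T': [[0.6223, -0.4805, 0.618, 1.0532], [0.7826, 0.3654, -0.504, -0.4077], [0.0164, 0.7972, 0.6034, 0.6039], [0.0, 0.0, 0.0, 1.0]]}
top {'fx': 494.72973340685263, 'fy': 494.72973340685263, 'cx': 319.0307488518018, 'cy': 203.81660039218082, 'T': [[0.008, 0.9854, -0.17, 0.3201], [-0.9999, 0.0089, 0.0046, 0.0222], [0.0061, 0.17, 0.9854, 1.2616], [0.0, 0.0, 0.0, 1.0]]}
wrist {'fx': 290.20753791862626, 'fy': 290.20753791862626, 'cx': 317.0219359981782, 'cy': 198.99864902079173, 'hand_eye': [[0.0003, 0.2691, -0.9631, -0.1792], [1.0, 0.0006, 0.0005, 0.0004], [0.0007, -0.9631, -0.2691, -0.0731], [0.0, 0.0, 0.0, 1.0]]}
```

View pics/scene0.png

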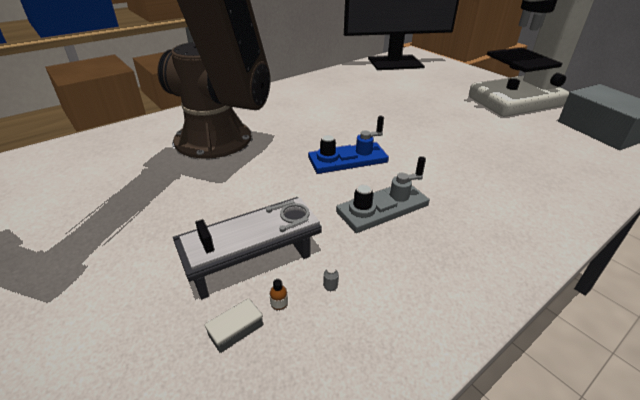

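View pics/top0.png

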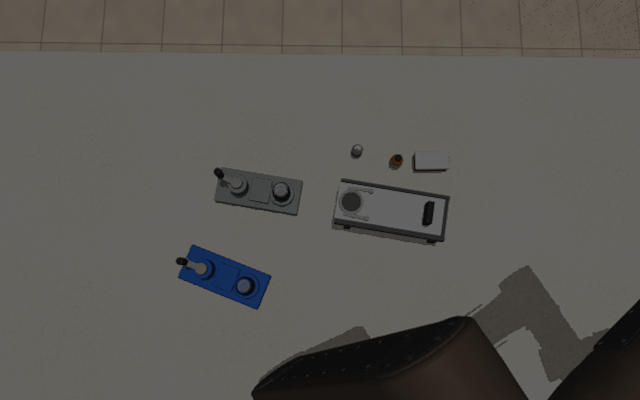

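View pics/wrist0.png

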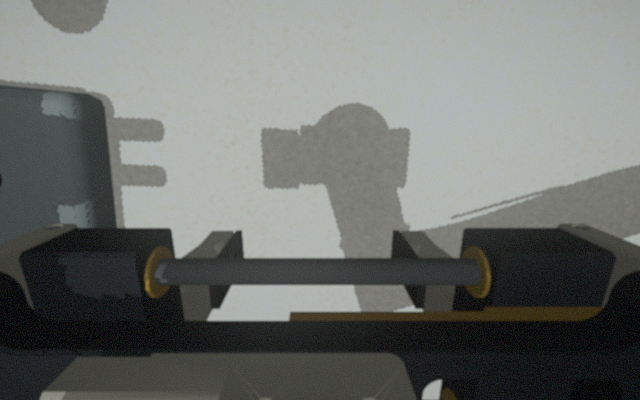

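Candidates for the condenser and crank are the grey lift unit (top px lens 282,190, knob 219,173) and the blue lift unit (lens 245,286, knob 181,261). The blue one is the look-alike. The grey one lies on the riser's centre line, so I choose it. The only plate is at top px 391,208, with its bar at 428,213. Next I check close crops.

```bash
python3 - <<'E'
import cv2,numpy as np
i=cv2.imread("pics/top0.png")
c=i[130:260,200:460]; c=np.clip(c.astype(float)*2.2,0,255).astype(np.uint8)
cv2.imwrite("pics/topc.png",cv2.resize(c,None,fx=3,fy=3,interpolation=cv2.INTER_CUBIC))
i=cv2.imread("pics/scene0.png")
c=i[140:290,165:445]
cv2.imwrite("pics/scenec.png",cv2.resize(c,None,fx=2.8,fy=2.8,interpolation=cv2.INTER_CUBIC))
E
```

```text
(no output)
```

View pics/topc.png

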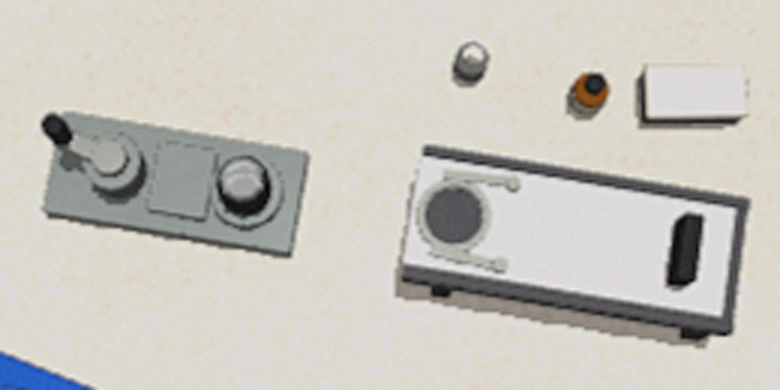

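View pics/scenec.png

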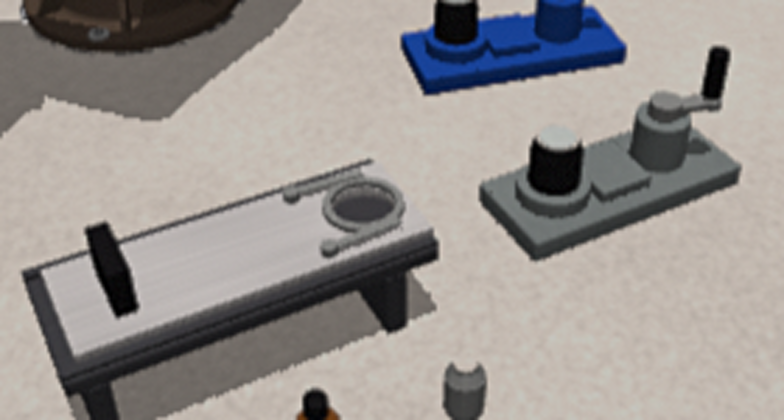

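```bash
cat > h.py <<'E'
import numpy as np,cv2
from scipy.spatial.transform import Rotation as Ro
from station import arm,cams
def ray(f,T,u,v):
    d=np.array([(u-f['cx'])/f['fx'],-(v-f['cy'])/f['fy'],-1.]); return T[:3,3],T[:3,:3]@d
def atz(f,T,u,v,z):
    o,d=ray(f,T,u,v); return o+d*(z-o[2])/d[2]
def proj(f,T,P):
    p=(np.asarray(P)-T[:3,3])@T[:3,:3]; return np.stack([f['cx']+f['fx']*p[...,0]/-p[...,2],f['cy']-f['fy']*p[...,1]/-p[...,2]],-1)
def toolT(s):
    T=np.eye(4);T[:3,:3]=Ro.from_euler('xyz',s['ee_rot']).as_matrix();T[:3,3]=s['eef_pos'];return T
def wrist(name):
    s=arm.get_state(); f=cams.grab_frame('wrist'); T=toolT(s)@f['hand_eye']; cv2.imwrite(f'pics/{name}.png',f['pixels'][:,:,::-1]); return s,f,T
E
python3 - <<'E'
from h import *
t=cams.grab_frame("top");s=cams.grab_frame("scene")
np.set_printoptions(precision=4,suppress=True)
tc=lambda x,y:(200+(x-1)/3,130+(y-1)/3); sc=lambda x,y:(165+(x-.9)/2.8,140+(y-.9)/2.8)
L=[("knobc",.104,(58,130),(716,73)),("hubtop",.083,(108,157),(665,103)),("lens",.083,(244,178),(557,138)),("ring",.083,(454,213),(364,203)),
("barc",.098,(685,248),(111,268)),("c1",.074,(425,147),(437,238)),("c2",.074,(748,200),(68,380)),("c3",.074,(732,333),(27,271)),("c4",.074,(402,275),(370,160)),
("bottle",.062,(596,83),(316,397)),("obj",.049,(473,53),(466,368))]
for n,z,a,b in L:
    print(n,atz(t,t['T'],*tc(*a),z),atz(s,s['T'],*sc(*b),z))
print(toolT(arm.get_state()))
E
```

```text
knobc [0.5927 0.2572 0.104 ] [0.5923 0.2578 0.104 ]
hubtop [0.5755 0.22   0.083 ] [0.5776 0.2153 0.083 ]
lens [0.5592 0.1094 0.083 ] [0.5589 0.1088 0.083 ]
ring [ 0.5319 -0.0606  0.083 ] [ 0.5318 -0.0609  0.083 ]
barc [ 0.5027 -0.2431  0.098 ] [ 0.5001 -0.2433  0.098 ]
c1 [ 0.5883 -0.0377  0.074 ] [ 0.5873 -0.0356  0.074 ]
c2 [ 0.5465 -0.3011  0.074 ] [ 0.552  -0.3002  0.074 ]
c3 [ 0.4377 -0.2843  0.074 ] [ 0.4414 -0.2827  0.074 ]
c4 [ 0.4823 -0.0191  0.074 ] [ 0.4821 -0.0206  0.074 ]
bottle [ 0.647 -0.181  0.062] [ 0.6488 -0.1805  0.062 ]
obj [ 0.6757 -0.0795  0.049 ] [ 0.6792 -0.0828  0.049 ]
[[-0.0003 -0.2866  0.958   0.1934]
 [ 0.0007  0.958   0.2866 -0.6464]
 [-1.      0.0008 -0.0001  0.2049]
 [ 0.      0.      0.      1.    ]]
```

The crops confirm it: the grey unit's lens is at (0.559, 0.109) and its knob at (0.592, 0.257), in line with the riser. I start by turning the tool so the jaws open along the riser, while moving toward the crank.

Emit:
carry_out(
  deltas=[
    [0,1,0.5,1,0,0],
    [0,1,0.5,1,0,0],
    [0,1,0.5,1,0,0],
    [0,1,0.5,1,0,0],
    [0,1,0.5,1,0,0],
  ],
  hand=0,
)

```text
t: 0.75
eef_pos: [0.2616, -0.432, 0.201]
ee_rot: [2.409, 1.565, 2.331]
force: [2.2, -0.7, -0.3]
width: 0.0877
```

Emit:
carry_out(
  deltas=[
    [0,1,0.5,0.7,0,0],
    [0,1,0.5,0.7,0,0],
    [0,1,0.5,0,0,0],
    [0,1,0.5,0,0,0],
    [0,1,0.5,0,0,0],
  ],
)

```text
t: 1.25
eef_pos: [0.3926, -0.241, 0.2029]
ee_rot: [1.63, 1.568, 1.446]
force: [1.4, -0.7, -0.0]
width: 0.0878
```

```bash
cat >> h.py <<'E'
def to(p,yaw=None,pr=True):
    s=arm.get_state();T=toolT(s);d=T[:3,:3].T@(np.array(p)-T[:3,3])/0.04
    R=T[:3,:3]; y=np.degrees(np.arctan2(R[1,1],R[0,1]))
    if pr: print('t',round(s['t'],2),'pos',s['eef_pos'].round(4),'yawY',round(y,2),'Xdown',R[:,0].round(4),'F',s['force'].round(2),'w',round(s['width'],4),'units',d.round(3))
    return d
E
python3 -c "
from h import *
to([.5925,.2575,.17])"
```

```text
t 1.25 pos [ 0.3926 -0.241   0.2029] yawY 79.46 Xdown [ 4.e-04  3.e-03 -1.e+00] F [ 1.36 -0.68 -0.05] w 0.0878 units [ 0.863 13.165  2.635]
```

Emit:
carry_out(
  deltas=[
    [0,1,0.2,-0.38,0,0],
    [0,1,0.2,0,0,0],
    [0,1,0.2,0,0,0],
    [0,1,0.2,0,0,0],
    [0,1,0.2,0,0,0],
  ],
)

```text
t: 1.75
eef_pos: [0.4673, -0.0412, 0.2049]
ee_rot: [0.854, 1.566, 0.699]
force: [1.7, -0.4, -0.1]
width: 0.0875
```

Emit:
carry_out(
  deltas=[
    [0,1,0.2,0,0,0],
    [0,1,0.2,0,0,0],
    [0,1,0.2,0,0,0],
    [0,0,0,0,0,0],
  ],
)

```text
t: 2.15
eef_pos: [0.5117, 0.083, 0.2062]
ee_rot: [0.759, 1.563, 0.609]
force: [-0.7, -0.5, -0.5]
width: 0.0879
```

```bash
python3 -c "
from h import *
to([.5925,.2575,.17])
s,f,T=wrist('w1'); print(proj(f,T,[[.5925,.2575,.126],[.5765,.2177,.083],[.559,.109,.083]]))"
```

```text
t 2.15 pos [0.5117 0.083  0.2062] yawY 81.38 Xdown [ 0.0063  0.0044 -1.    ] F [-0.7  -0.54 -0.49] w 0.0879 units [0.936 4.611 1.339]
[[504.66261433 251.56015124]
 [444.69652297 226.29025941]
 [345.97591124 225.68441112]]
```

View pics/w1.png

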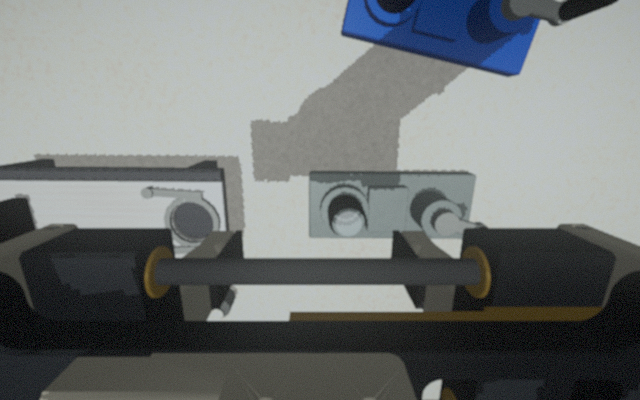

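Emit:
carry_out(
  deltas=[
    [0,0.95,0.27,0,0,0],
    [0,0.95,0.27,0,0,0],
    [0,0.95,0.27,0,0,0],
    [0,0.95,0.27,0,0,0],
    [0,0.6,0.25,0,0,0],
  ],
)

```text
t: 2.7
eef_pos: [0.5898, 0.2472, 0.2083]
ee_rot: [0.848, 1.564, 0.693]
force: [-0.2, 0.2, 0.4]
width: 0.0878
```

Emit:
carry_out(
  deltas=[
    [0.2,0,0,0,0,0],
    [0,0,0,0,0,0],
  ],
)

```text
t: 2.9
eef_pos: [0.5906, 0.2481, 0.1986]
ee_rot: [0.859, 1.566, 0.704]
force: [0.2, 0.2, -0.1]
width: 0.0875
```

```bash
python3 -c "
from h import *
to([.5925,.2575,.092])
s,f,T=wrist('w2'); print(proj(f,T,[[.5925,.2575,.126],[.5765,.2177,.083],[.559,.109,.083]]))
for n in ('top','scene'):
    f=cams.grab_frame(n)['pixels'][:,:,::-1]
    c=f[120:270,150:350] if n=='top' else f[120:240,300:480]
    cv2.imwrite('pics/b_'+n+'.png',cv2.resize(np.clip(c*(2. if n=='top' else 1),0,255).astype(np.uint8),None,fx=4,fy=4,interpolation=2))"
```

```text
t 2.9 pos [0.5906 0.2481 0.1986] yawY 81.14 Xdown [ 0.0038  0.0032 -1.    ] F [ 0.17  0.22 -0.14] w 0.0875 units [2.665 0.231 0.003]
[[327.36796572 202.25136638]
 [285.58557622 181.61817423]
 [179.16801092 181.24952276]]
```

View pics/w2.png

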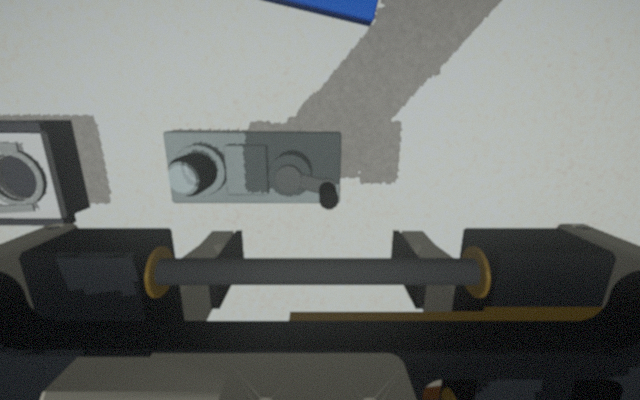

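View pics/b_scene.png

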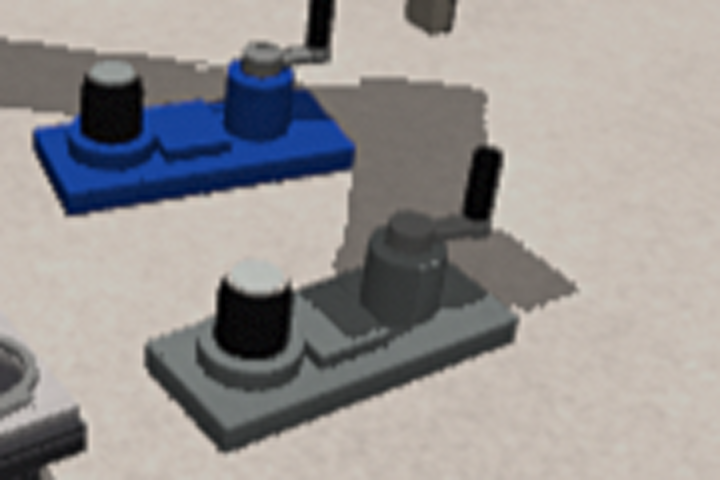

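View pics/b_top.png

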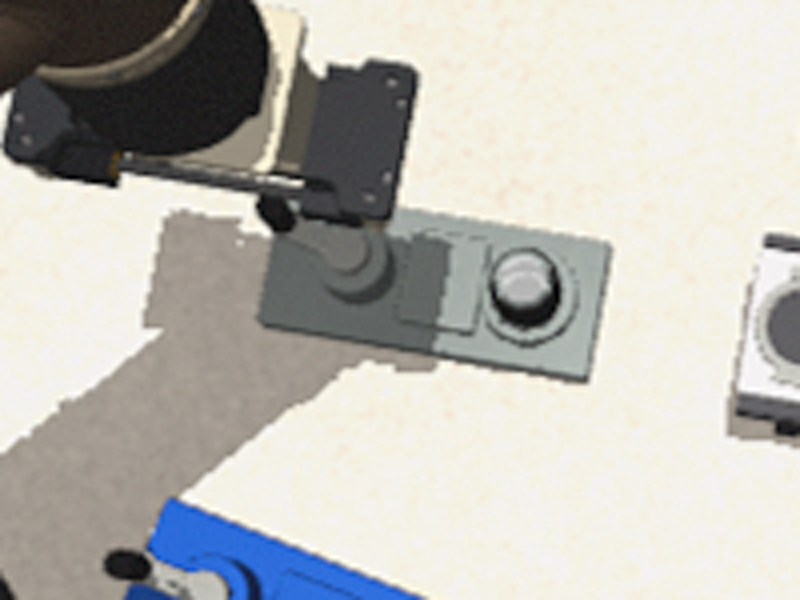

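The wrist view shows the knob at (329,195) and the hub at (289,177), in agreement within a few mm. I descend around the knob.

Emit:
carry_out(
  deltas=[
    [0.8,0.23,0,0,0,0],
    [0.8,0,0,0,0,0],
    [0.5,0,0,0,0,0],
    [0.3,0,0,0,0,0],
    [0,0,0,0,0,0],
  ],
)

```text
t: 3.55
eef_pos: [0.5945, 0.254, 0.1076]
ee_rot: [0.762, 1.554, 0.604]
force: [0.1, -0.4, 1.2]
width: 0.0877
```

```bash
python3 -c "
from h import *
to([.5925,.2575,.094])
f=cams.grab_frame('scene')['pixels'][:,:,::-1]
cv2.imwrite('pics/c1.png',cv2.resize(f[80:230,320:500],None,fx=4,fy=4,interpolation=2))"
```

```text
t 3.55 pos [0.5945 0.254  0.1076] yawY 80.9 Xdown [ 0.0135  0.0093 -0.9999] F [ 0.12 -0.38  1.17] w 0.0877 units [ 0.341  0.076 -0.067]
```

View pics/c1.png

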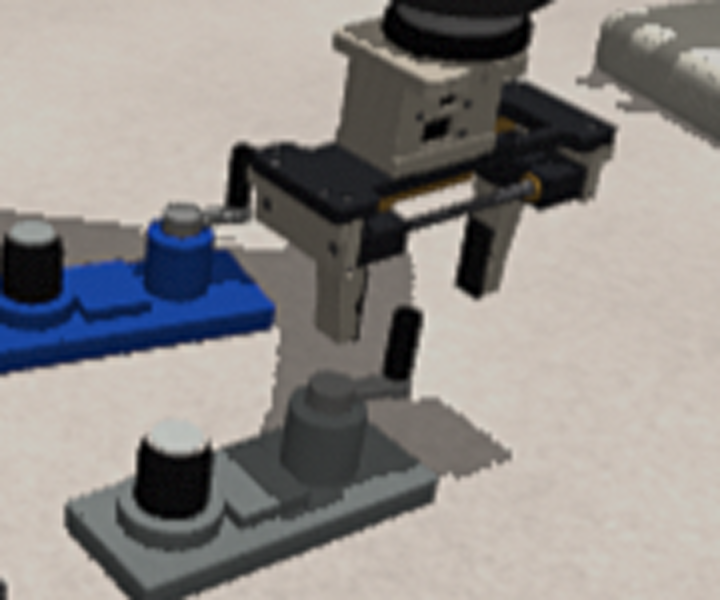

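```bash
python3 -c "
from h import *
s=arm.get_state();T=toolT(s);f=cams.grab_frame('scene')
P=[T[:3,3]+T[:3,:3]@np.array(v) for v in ([0,0,0],[0,-.044,.0095],[0,-.065,.0095],[0,-.065,-.0095],[0,.044,.0095],[0,.044,-.0095],[0,.065,.0095])]+[[.5925,.2575,.126],[.5925,.2575,.082]]
print((proj(f,f['T'],P)-[320,80])*4)"
```

```text
[[402.56513943 340.14213595]
 [353.72043932 368.54622061]
 [324.40745273 378.71054844]
 [303.57005455 362.51830463]
 [470.87824527 327.92155262]
 [448.92366694 313.18380603]
 [497.55551365 318.67116454]
 [407.63510107 311.41944852]
 [395.35030325 374.29774519]]
```

```bash
python3 -c "
from h import *
to([.5925,.2575,.094])
f=cams.grab_frame('scene')['pixels'][:,:,::-1]
cv2.imwrite('pics/c2.png',cv2.resize(f[80:230,320:500],None,fx=4,fy=4,interpolation=2))
s,f,T=wrist('w3'); print(proj(f,T,[[.5925,.2575,.126],[.5765,.2177,.083],[.559,.109,.083]]))"
```

```text
t 3.65 pos [0.5957 0.2548 0.1097] yawY 80.93 Xdown [ 0.0162  0.0108 -0.9998] F [1.34 0.48 0.34] w 0.0875 units [ 0.393  0.048 -0.096]
[[320.12618103 237.07285575]
 [262.06922417 201.63385424]
 [111.38429466 202.10216757]]
```

View pics/c2.png

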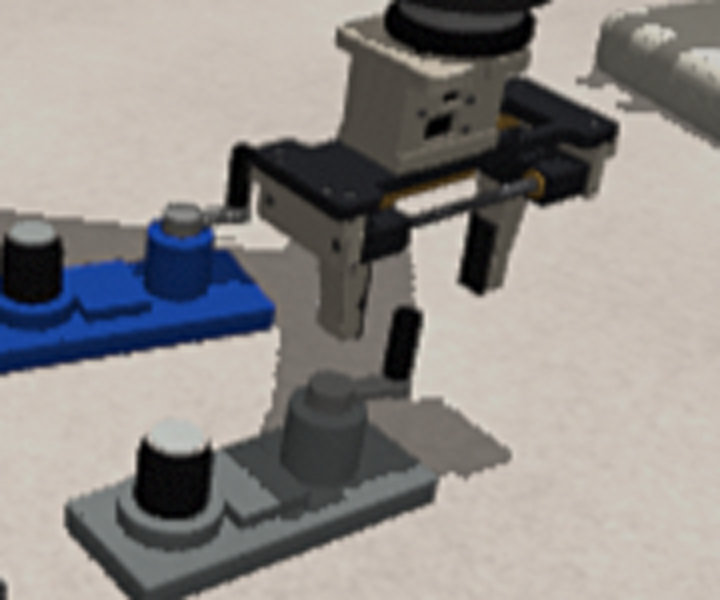

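View pics/w3.png

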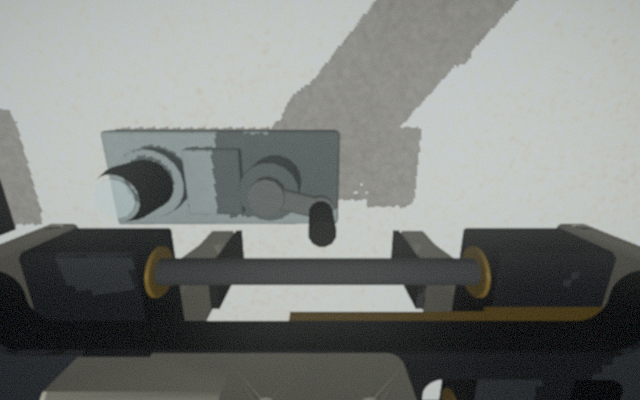

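The fingertips appear about 20 mm short of the reported TCP in both the scene view and the wrist view. I'll level the tool, go down a little and close, to see how the fingers actually sit.

Emit:
carry_out(
  deltas=[
    [0.3,0.05,-0.1,0,0.2,-0.19],
    [0,0,0,0,0,0],
  ],
)

```text
t: 3.95
eef_pos: [0.5933, 0.259, 0.0996]
ee_rot: [0.832, 1.567, 0.674]
force: [-0.8, 0.3, -0.5]
width: 0.0872
```

```bash
python3 -c "
from h import *
to([.5925,.2575,.094]); print(arm.get_state()['q'].round(3))"
```

```text
t 3.95 pos [0.5933 0.259  0.0996] yawY 80.93 Xdown [ 0.0028  0.0022 -1.    ] F [-0.82  0.34 -0.46] w 0.0872 units [ 0.139 -0.039 -0.013]
[ 0.712  0.393 -0.192  0.    -0.983 -2.442]
```

Emit:
carry_out(
  deltas=[
    [0,0,0,0,0,0],
    [0,0,0,0,0,0],
    [0,0,0,0,0,0],
    [0,0,0,0,0,0],
    [0,0,0,0,0,0],
  ],
  hand=0.6,
  newtons=5,
)

```text
t: 4.45
eef_pos: [0.5936, 0.2596, 0.1]
ee_rot: [0.768, 1.567, 0.61]
force: [-0.3, 0.4, 0.2]
width: 0.0536
```

```bash
python3 -c "
from h import *
to([.5925,.2575,.094])
f=cams.grab_frame('scene')['pixels'][:,:,::-1]
cv2.imwrite('pics/c3.png',cv2.resize(f[80:230,320:500],None,fx=4,fy=4,interpolation=2))
s,f,T=wrist('w4'); print(proj(f,T,[[.5925,.2575,.126],[.5765,.2177,.083],[.559,.109,.083]]))"
```

```text
t 4.45 pos [0.5936 0.2596 0.1   ] yawY 80.98 Xdown [ 0.0035  0.0024 -1.    ] F [-0.31  0.37  0.18] w 0.0536 units [ 0.15  -0.057 -0.02 ]
[[313.11776768 248.63225215]
 [254.70832657 209.89690892]
 [ 99.08796588 209.79837071]]
```

View pics/c3.png

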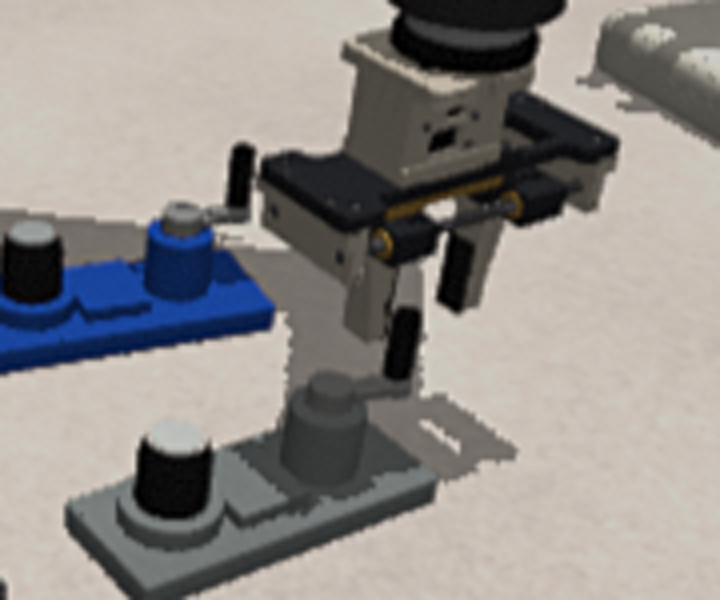

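View pics/w4.png

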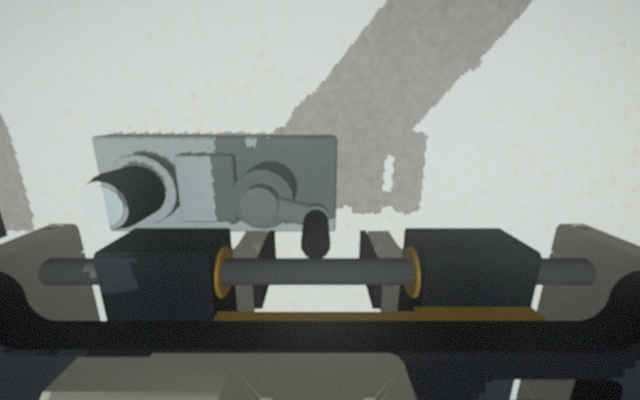

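The fingers stay parallel, and their tips sit about 19 mm behind the reported TCP in both views. I go to a reported z of 0.085, which is clear of the hub whichever reading is right, and grip.

Emit:
carry_out(
  deltas=[
    [0.35,-0.05,-0.02,0,0,0],
    [0,0,0,0,0,0],
  ],
)

```text
t: 4.75
eef_pos: [0.5924, 0.2576, 0.0851]
ee_rot: [0.826, 1.566, 0.669]
force: [0.3, -0.1, -0.4]
width: 0.0354
```

Emit:
carry_out(
  deltas=[
    [0.05,0,0,0,0,0],
    [0,0,0,0,0,0],
    [0,0,0,0,0,0],
    [0,0,0,0,0,0],
  ],
  hand=1,
  newtons=15,
)

```text
t: 5.15
eef_pos: [0.5929, 0.2584, 0.0825]
ee_rot: [0.851, 1.565, 0.693]
force: [-0.4, -0.7, -2.6]
width: 0.0173
```

```bash
python3 -c "
from h import *
to([.5925,.2575,.085])
f=cams.grab_frame('scene')['pixels'][:,:,::-1]
cv2.imwrite('pics/c4.png',cv2.resize(f[80:230,320:500],None,fx=4,fy=4,interpolation=2))
s,f,T=wrist('w5')"
```

```text
t 5.15 pos [0.5929 0.2584 0.0825] yawY 80.98 Xdown [ 0.0043  0.0036 -1.    ] F [-0.4  -0.7  -2.63] w 0.0173 units [-0.061 -0.024 -0.006]
```

View pics/c4.png

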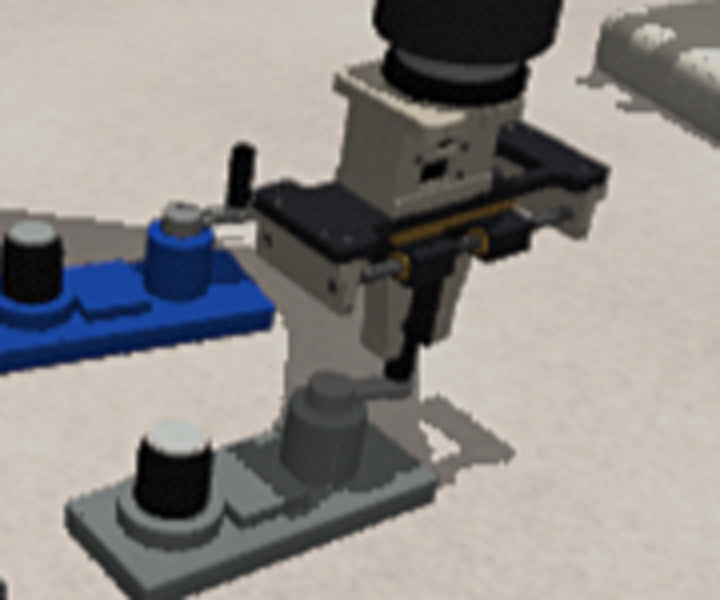

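View pics/w5.png

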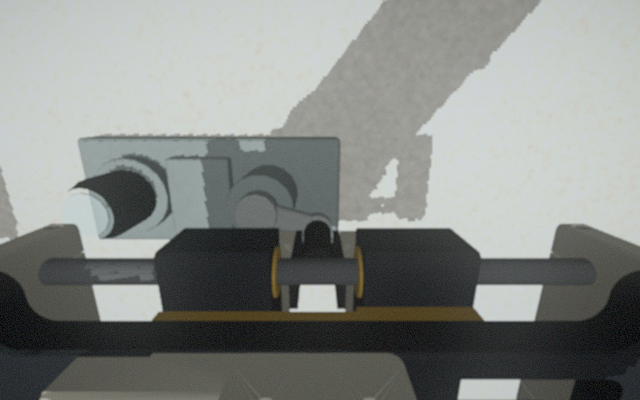

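Gripped on the knob (17.3 mm). Now I work out the first arc.

```bash
cat > arc.py <<'E'
from h import *
import sys,json,os
from scipy.optimize import least_squares
step=np.radians(float(sys.argv[1])); n=int(sys.argv[2]); Rr=0.042; zt=0.086
C0=np.array([.5763,.2177])
s=arm.get_state(); T=toolT(s); p=s['eef_pos']
L=json.load(open('log.json')) if os.path.exists('log.json') else []
L.append([s['t'],*p.tolist()]); json.dump(L,open('log.json','w'))
P=np.array(L)[:,1:3]
C=C0
if len(P)>=3:
    r=least_squares(lambda c:np.r_[np.hypot(*(P-c).T)-Rr,(c-C0)*0.3],C0); C=r.x
a=np.arctan2(*(p[:2]-C)[::-1])
A=np.unwrap([np.arctan2(q[1]-C[1],q[0]-C[0]) for q in P])
print('t',round(s['t'],2),'p',p.round(4),'F',s['force'].round(1),'w',round(s['width'],4),'C',C.round(4),'r',np.hypot(*(p[:2]-C)).round(4),'phi',np.degrees(a).round(1),'turned rad',round(A[0]-A[-1],2))
tgt=[np.r_[C+Rr*np.array([np.cos(a-k*step),np.sin(a-k*step)]),zt] for k in range(1,n+1)]
cur=p.copy();rows=[]
for k,g in enumerate(tgt):
    d=T[:3,:3].T@(g-cur)/.04; 
    if k: d[0]=0
    rows.append(d.round(2).tolist()+[0,0,0]); cur=g
print(rows)
R=T[:3,:3]; w=np.cross(R[:,0],[0,0,-1]); print('lvl',(R.T@w/np.radians(4)).round(2),'yaw',np.degrees(np.arctan2(R[1,1],R[0,1])).round(2))
E
python3 arc.py 12 5
```

```text
t 5.25 p [0.5929 0.2583 0.0825] F [ 0.   0.6 -1.8] w 0.0173 C [0.5763 0.2177] r 0.0439 phi 67.8 turned rad 0.0
[[-0.09, -0.12, 0.2, 0, 0, 0], [0.0, -0.11, 0.19, 0, 0, 0], [0.0, -0.15, 0.16, 0, 0, 0], [0.0, -0.18, 0.13, 0, 0, 0], [0.0, -0.2, 0.09, 0, 0, 0]]
lvl [-0.    0.05 -0.06] yaw 80.98
```

Emit:
carry_out(
  deltas=[
    [-0.09,-0.1,0.2,0,0.05,-0.06],
    [0,-0.11,0.19,0,0,0],
    [0,-0.15,0.16,0,0,0],
    [0,-0.18,0.13,0,0,0],
    [0,-0.2,0.09,0,0,0],
  ],
)

```text
t: 5.75
eef_pos: [0.6166, 0.2241, 0.0835]
ee_rot: [-3.021, 1.565, 3.105]
force: [-4.9, 0.7, 2.3]
width: 0.0175
```

```bash
python3 arc.py 15 5
```

```text
t 5.75 p [0.6166 0.2241 0.0835] F [-4.9  0.7  2.3] w 0.0175 C [0.5763 0.2177] r 0.0408 phi 9.0 turned rad 1.03
[[-0.06, -0.26, 0.08, 0, 0, 0], [0.0, -0.27, -0.02, 0, 0, 0], [0.0, -0.26, -0.09, 0, 0, 0], [0.0, -0.23, -0.16, 0, 0, 0], [0.0, -0.18, -0.21, 0, 0, 0]]
lvl [ 0.   -0.08  0.01] yaw 81.02
```

Emit:
carry_out(
  deltas=[
    [-0.06,-0.26,0.08,0,-0.08,0],
    [0,-0.27,-0.02,0,0,0],
    [0,-0.26,-0.09,0,0,0],
    [0,-0.23,-0.16,0,0,0],
    [0,-0.18,-0.21,0,0,0],
  ],
)

```text
t: 6.25
eef_pos: [0.5877, 0.1796, 0.0835]
ee_rot: [2.416, 1.561, 2.255]
force: [-3.2, 15.5, -5.8]
width: 0.0176
```

```bash
python3 arc.py 18 5;  python3 -c "
from h import *
f=cams.grab_frame('scene')['pixels'][:,:,::-1]
cv2.imwrite('pics/c5.png',cv2.resize(f[80:230,320:500],None,fx=4,fy=4,interpolation=2))"
```

```text
t 6.25 p [0.5877 0.1796 0.0835] F [-3.2 15.5 -5.8] w 0.0176 C [0.5752 0.2198] r 0.0421 phi -72.7 turned rad 2.41
[[-0.06, -0.1, -0.32, 0, 0, 0], [0.0, 0.0, -0.33, 0, 0, 0], [0.0, 0.1, -0.31, 0, 0, 0], [0.0, 0.2, -0.26, 0, 0, 0], [0.0, 0.27, -0.19, 0, 0, 0]]
lvl [-0.   -0.11 -0.1 ] yaw 80.76
```

View pics/c5.png

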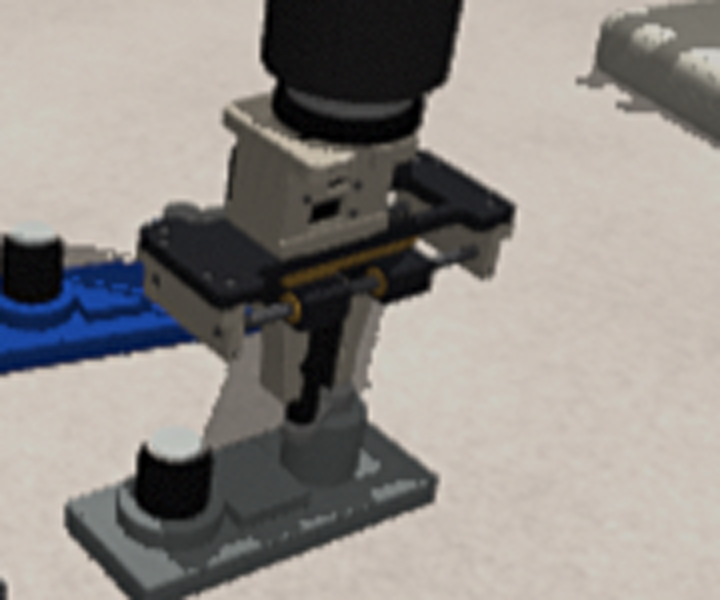

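Emit:
carry_out(
  deltas=[
    [-0.06,-0.05,-0.32,0,-0.11,-0.1],
    [0,0.02,-0.33,0,0,0],
    [0,0.1,-0.31,0,0,0],
    [0,0.2,-0.26,0,0,0],
    [0,0.27,-0.19,0,0,0],
  ],
)

```text
t: 6.8
eef_pos: [0.5342, 0.2099, 0.0842]
ee_rot: [0.905, 1.564, 0.74]
force: [11.7, 1.0, -16.3]
width: 0.0175
```

```bash
python3 arc.py 20 5
```

```text
t 6.8 p [0.5342 0.2099 0.0842] F [ 11.7   1.  -16.3] w 0.0175 C [0.5751 0.2198] r 0.0421 phi -166.3 turned rad 4.04
[[-0.04, 0.36, -0.08, 0, 0, 0], [0.0, 0.36, 0.04, 0, 0, 0], [0.0, 0.33, 0.16, 0, 0, 0], [0.0, 0.25, 0.27, 0, 0, 0], [0.0, 0.14, 0.34, 0, 0, 0]]
lvl [-0.    0.06 -0.08] yaw 80.56
```

Emit:
carry_out(
  deltas=[
    [0.03,0.36,-0.05,0.1,0.06,-0.08],
    [0,0.36,0.04,0,0,0],
    [0,0.33,0.16,0,0,0],
    [0,0.25,0.27,0,0,0],
    [0,0.14,0.34,0,0,0],
  ],
)

```text
t: 7.3
eef_pos: [0.5719, 0.2624, 0.0838]
ee_rot: [-2.038, 1.564, -2.208]
force: [-0.9, -5.8, -2.1]
width: 0.0175
```

```bash
sed -i 's/zt=0.086/zt=p0z/; s/^step=/p0z=float(arm.get_state()["eef_pos"][2]);step=/' arc.py; python3 arc.py 20 5
```

```text
t 7.3 p [0.5719 0.2624 0.0838] F [-0.9 -5.8 -2.1] w 0.0175 C [0.5751 0.22  ] r 0.0424 phi 94.2 turned rad 5.77
[[-0.0, 0.01, 0.37, 0, 0, 0], [0.0, -0.1, 0.35, 0, 0, 0], [0.0, -0.21, 0.3, 0, 0, 0], [0.0, -0.3, 0.2, 0, 0, 0], [0.0, -0.35, 0.09, 0, 0, 0]]
lvl [-0.   -0.04  0.08] yaw 80.25
```

Emit:
carry_out(
  deltas=[
    [0,0.01,0.37,-0.2,-0.04,0.08],
    [0,-0.1,0.35,0,0,0],
    [0,-0.21,0.3,0,0,0],
    [0,-0.3,0.2,0,0,0],
    [0,-0.35,0.09,0,0,0],
  ],
)

```text
t: 7.8
eef_pos: [0.6174, 0.214, 0.0835]
ee_rot: [-2.414, 1.556, -2.57]
force: [-14.4, 3.7, 5.3]
width: 0.0174
```

```bash
python3 arc.py 20 5
```

```text
t 7.8 p [0.6174 0.214  0.0835] F [-14.4   3.7   5.3] w 0.0174 C [0.5753 0.22  ] r 0.0425 phi -8.1 turned rad 7.56
[[0.0, -0.36, -0.07, 0, 0, 0], [0.0, -0.32, -0.18, 0, 0, 0], [0.0, -0.24, -0.28, 0, 0, 0], [0.0, -0.13, -0.34, 0, 0, 0], [0.0, -0.01, -0.36, 0, 0, 0]]
lvl [ 0.   -0.15  0.14] yaw 81.07
```

Emit:
carry_out(
  deltas=[
    [0,-0.36,-0.08,0,-0.15,0.14],
    [0,-0.32,-0.18,0,0,0],
    [0,-0.24,-0.28,0,0,0],
    [0,-0.13,-0.34,0,0,0],
    [0,-0.01,-0.36,0,0,0],
  ],
)

```text
t: 8.3
eef_pos: [0.5651, 0.1796, 0.0839]
ee_rot: [0.997, 1.565, 0.837]
force: [2.6, 3.3, -4.5]
width: 0.0174
```

```bash
python3 arc.py 20 5
```

```text
t 8.3 p [0.5651 0.1796 0.0839] F [ 2.6  3.3 -4.5] w 0.0174 C [0.5753 0.2201] r 0.0418 phi -104.2 turned rad 9.24
[[-0.0, 0.09, -0.35, 0, 0, 0], [0.0, 0.21, -0.3, 0, 0, 0], [0.0, 0.3, -0.21, 0, 0, 0], [0.0, 0.35, -0.09, 0, 0, 0], [0.0, 0.36, 0.03, 0, 0, 0]]
lvl [-0.    0.05 -0.07] yaw 80.81
```

Emit:
carry_out(
  deltas=[
    [0,0.09,-0.35,0,0.05,-0.07],
    [0,0.21,-0.3,0,0,0],
    [0,0.3,-0.21,0,0,0],
    [0,0.35,-0.09,0,0,0],
    [0,0.36,0.03,0,0,0],
  ],
)

```text
t: 8.8
eef_pos: [0.5374, 0.2415, 0.0841]
ee_rot: [0.174, 1.565, 0.015]
force: [15.0, -9.5, -12.4]
width: 0.0175
```

```bash
python3 arc.py 20 5
```

```text
t 8.8 p [0.5374 0.2415 0.0841] F [ 15.   -9.5 -12.4] w 0.0175 C [0.575  0.2203] r 0.0432 phi 150.5 turned rad 11.07
[[0.0, 0.3, 0.21, 0, 0, 0], [0.0, 0.23, 0.28, 0, 0, 0], [0.0, 0.12, 0.34, 0, 0, 0], [0.0, -0.0, 0.36, 0, 0, 0], [0.0, -0.13, 0.34, 0, 0, 0]]
lvl [ 0.    0.09 -0.02] yaw 80.86
```

Emit:
carry_out(
  deltas=[
    [0.02,0.3,0.21,0,0.09,-0.02],
    [0,0.23,0.28,0,0,0],
    [0,0.12,0.34,0,0,0],
    [0,0,0.3,0,0,0],
    [0,-0.08,0.24,0,0,0],
  ],
)

```text
t: 9.3
eef_pos: [0.5926, 0.258, 0.084]
ee_rot: [-1.908, 1.557, -2.06]
force: [-1.5, 1.3, -1.1]
width: 0.0172
```

```bash
python3 arc.py 8 5
```

```text
t 9.3 p [0.5926 0.258  0.084 ] F [-1.5  1.3 -1.1] w 0.0172 C [0.5749 0.2202] r 0.0417 phi 65.0 turned rad 12.56
[[-0.0, -0.04, 0.14, 0, 0, 0], [0.0, -0.07, 0.13, 0, 0, 0], [0.0, -0.09, 0.12, 0, 0, 0], [0.0, -0.1, 0.1, 0, 0, 0], [0.0, -0.12, 0.09, 0, 0, 0]]
lvl [ 0.   -0.06  0.18] yaw 81.27
```

Emit:
carry_out(
  deltas=[
    [0,-0.04,0.14,0,-0.06,0.18],
    [0,-0.07,0.13,0,0,0],
    [0,-0.09,0.12,0,0,0],
    [0,-0.1,0.1,0,0,0],
    [0,-0.12,0.09,0,0,0],
  ],
)

```text
t: 9.8
eef_pos: [0.6125, 0.2376, 0.084]
ee_rot: [2.492, 1.568, 2.34]
force: [-2.9, -0.3, 0.1]
width: 0.0171
```

```bash
python3 arc.py 8 5
```

```text
t 9.8 p [0.6125 0.2376 0.084 ] F [-2.9 -0.3  0.1] w 0.0171 C [0.5748 0.2202] r 0.0415 phi 24.8 turned rad 13.26
[[-0.0, -0.12, 0.08, 0, 0, 0], [0.0, -0.14, 0.05, 0, 0, 0], [0.0, -0.14, 0.03, 0, 0, 0], [0.0, -0.15, 0.01, 0, 0, 0], [0.0, -0.15, -0.01, 0, 0, 0]]
lvl [ 0.   -0.03 -0.02] yaw 81.3
```

Emit:
carry_out(
  deltas=[
    [0,-0.12,0.08,0,0,0],
    [0,-0.14,0.05,0,0,0],
    [0,-0.14,0.03,0,0,0],
  ],
)

```text
t: 10.1
eef_pos: [0.6162, 0.2197, 0.084]
ee_rot: [2.542, 1.568, 2.39]
force: [-4.7, 2.2, -0.4]
width: 0.0175
```

```bash
python3 arc.py 6 5
```

```text
t 10.1 p [0.6162 0.2197 0.084 ] F [-4.7  2.2 -0.4] w 0.0175 C [0.5747 0.2202] r 0.0415 phi -0.7 turned rad 13.7
[[-0.0, -0.11, 0.02, 0, 0, 0], [0.0, -0.11, -0.0, 0, 0, 0], [0.0, -0.11, -0.01, 0, 0, 0], [0.0, -0.11, -0.02, 0, 0, 0], [0.0, -0.1, -0.04, 0, 0, 0]]
lvl [-0.   -0.04 -0.03] yaw 81.29
```

Emit:
carry_out(
  deltas=[
    [0,-0.12,0,0,0,0],
    [0,-0.12,0,0,0,0],
  ],
)

```text
t: 10.3
eef_pos: [0.616, 0.2125, 0.0843]
ee_rot: [1.554, 1.563, 1.402]
force: [-4.1, 21.5, -5.2]
width: 0.0177
```

```bash
python3 arc.py 6 5
```

```text
t 10.3 p [0.616  0.2125 0.0843] F [-4.1 21.5 -5.2] w 0.0177 C [0.5747 0.2202] r 0.042 phi -10.6 turned rad 13.88
[[-0.0, -0.11, -0.01, 0, 0, 0], [0.0, -0.11, -0.02, 0, 0, 0], [0.0, -0.11, -0.03, 0, 0, 0], [0.0, -0.1, -0.04, 0, 0, 0], [0.0, -0.1, -0.05, 0, 0, 0]]
lvl [ 0.    0.   -0.11] yaw 81.27
```

Tangential force has jumped to 21 N at phi about −10°, perpendicular to the unit, which suggests the stop. I push once more to confirm and hold.

Emit:
carry_out(
  deltas=[
    [0,-0.12,-0.02,0,0,0.1],
    [0,-0.12,-0.01,0,0,0],
    [0,-0.1,0,0,0,0],
  ],
)

```text
t: 10.6
eef_pos: [0.6168, 0.2135, 0.0842]
ee_rot: [1.33, 1.531, 1.18]
force: [-2.2, 16.0, -5.0]
width: 0.0176
```

```bash
python3 arc.py 6 5;  python3 -c "
from h import *
f=cams.grab_frame('scene')['pixels'][:,:,::-1]
cv2.imwrite('pics/c6.png',cv2.resize(f[80:230,320:500],None,fx=4,fy=4,interpolation=2))"
```

```text
t 10.6 p [0.6168 0.2135 0.0842] F [-2.2 16.  -5. ] w 0.0176 C [0.5748 0.2202] r 0.0425 phi -9.0 turned rad 13.85
[[-0.0, -0.11, -0.02, 0, 0, 0], [0.0, -0.11, -0.02, 0, 0, 0], [0.0, -0.11, -0.03, 0, 0, 0], [0.0, -0.1, -0.04, 0, 0, 0], [0.0, -0.1, -0.05, 0, 0, 0]]
lvl [ 0.    0.13 -0.55] yaw 81.41
```

View pics/c6.png

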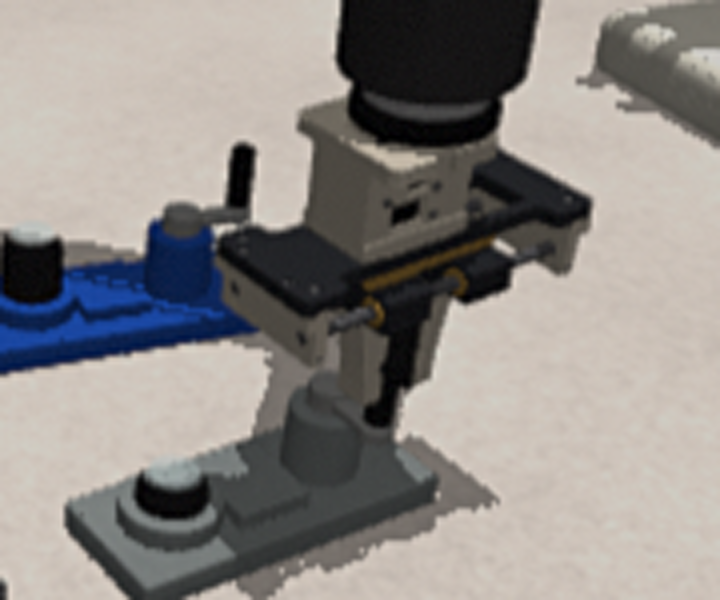

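The lens is visibly down and the crank won't advance further, so it is at its stop (turned about 13.85 rad from the start). I relax the push, open and lift.

Emit:
carry_out(
  deltas=[
    [0,0,0,0,0,0],
    [0,0,0,0,0,0],
    [0,0,0,0,0,0],
  ],
)

```text
t: 10.95
eef_pos: [0.6169, 0.2146, 0.0842]
ee_rot: [1.309, 1.53, 1.161]
force: [-2.6, 1.7, -0.2]
width: 0.0173
```

Emit:
carry_out(
  deltas=[
    [0,0,0,0,0,0],
    [0,0,0,0,0,0],
    [0,0,0,0,0,0],
    [-0.5,0,0,0,0,0],
    [-1,0,0,0,0,0],
  ],
  hand=0,
)

```text
t: 11.45
eef_pos: [0.6153, 0.2095, 0.1409]
ee_rot: [1.376, 1.535, 1.226]
force: [1.1, -0.7, -0.5]
width: 0.0517
```

Emit:
carry_out(
  deltas=[
    [-1,0,0,0,0,0],
    [-0.4,0,0,0,0,0],
    [0,0,0,0,0,0],
  ],
)

```text
t: 11.75
eef_pos: [0.618, 0.2073, 0.2056]
ee_rot: [1.191, 1.528, 1.04]
force: [0.7, 0.4, 0.2]
width: 0.0763
```

```bash
python3 arc.py 6 1;  python3 -c "
from h import *
to([.5015,-.243,.19])
f=cams.grab_frame('scene')['pixels'][:,:,::-1]
cv2.imwrite('pics/c7.png',cv2.resize(f[80:230,320:500],None,fx=4,fy=4,interpolation=2))
f=cams.grab_frame('top')['pixels'][:,:,::-1]
cv2.imwrite('pics/c7t.png',cv2.resize(np.clip(2.*f[120:270,150:350],0,255).astype(np.uint8),None,fx=4,fy=4,interpolation=2))"
```

```text
t 11.75 p [0.618  0.2073 0.2056] F [0.7 0.4 0.2] w 0.0763 C [0.5751 0.22  ] r 0.0447 phi -16.4 turned rad 13.99
[[-0.01, -0.1, -0.09, 0, 0, 0]]
lvl [-0.    0.23 -0.56] yaw 81.4
t 11.75 pos [0.618  0.2073 0.2056] yawY 81.4 Xdown [ 0.0214  0.0365 -0.9991] F [0.68 0.35 0.21] w 0.0763 units [ -0.084 -11.574  -1.195]
```

View pics/c7.png

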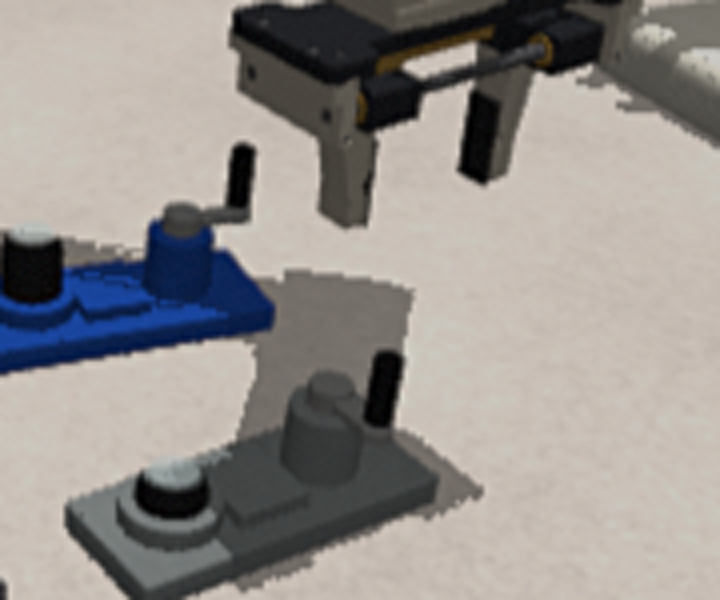

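View pics/c7t.png

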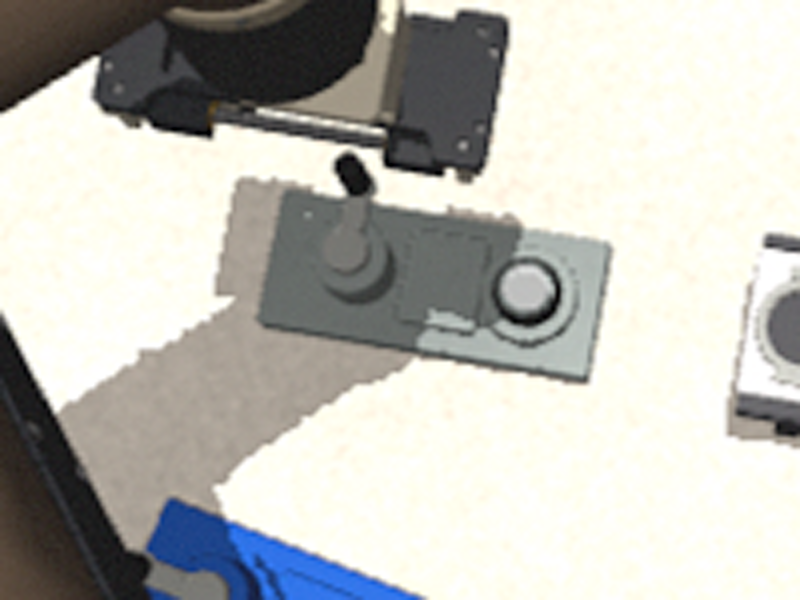

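Emit:
carry_out(
  deltas=[
    [0,-1,-0.1,0,0.23,-0.56],
    [0,-1,-0.1,0,0,0],
    [0,-1,-0.1,0,0,0],
    [0,-1,-0.1,0,0,0],
    [0,-1,-0.1,0,0,0],
  ],
)

```text
t: 12.35
eef_pos: [0.563, 0.0093, 0.1924]
ee_rot: [-2.606, 1.554, -2.751]
force: [1.0, -0.2, -0.2]
width: 0.088
```

Emit:
carry_out(
  deltas=[
    [0,-1,-0.1,0,0,0],
    [0,-1,-0.1,0,0,0],
    [0,-1,-0.1,0,0,0],
    [0,-0.5,0,0,0,0],
    [0,0,0,0,0,0],
  ],
)

```text
t: 12.85
eef_pos: [0.5228, -0.1368, 0.1858]
ee_rot: [-2.732, 1.541, -2.881]
force: [-0.4, -0.0, 0.2]
width: 0.0876
```

```bash
python3 -c "
from h import *
np.set_printoptions(precision=4,suppress=True)
to([.5015,-.243,.19])
s,f,T=wrist('w6'); print(proj(f,T,[[.559,.109,.058],[.5319,-.0607,.083],[.5015,-.243,.118]]))
t=cams.grab_frame('top');c=cams.grab_frame('scene')
print(atz(t,t['T'],150+525.5/4-.4,120+289/4-.4,.058),atz(c,c['T'],320+172/4-.4,80+473/4-.4,.058))
"
```

```text
t 12.85 pos [ 0.5228 -0.1368  0.1858] yawY 81.46 Xdown [-0.0287 -0.0077 -0.9996] F [-0.39 -0.02  0.18] w 0.0876 units [-0.07  -2.705 -0.134]
[[548.7713 190.8003]
 [394.8088 194.2914]
 [196.2879 199.5267]]
[0.557  0.1111 0.058 ] [0.5589 0.1082 0.058 ]
```

View pics/w6.png

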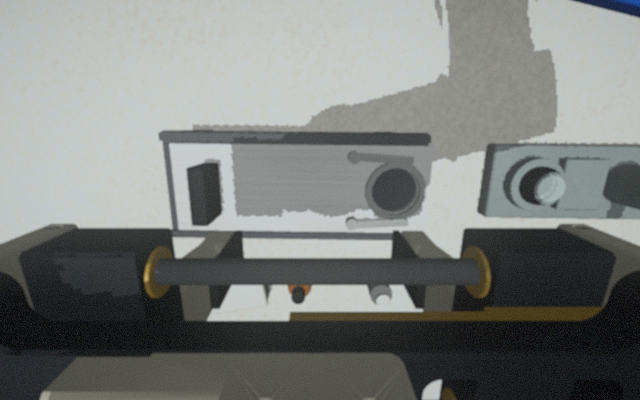

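The wrist view shows the bar at (203,195), the opening at (395,189) and the lens at (548,186), all in line with the riser, and the fingers clear of the bottle and objective. I move above the bar.

```bash
cat >> h.py <<'E'
def lvl():
    R=toolT(arm.get_state())[:3,:3]; w=np.cross(R[:,0],[0,0,-1]); print('lvl',(R.T@w/np.radians(4)).round(2))
E
python3 -c "
from h import *
to([.503,-.2433,.17]);lvl()"
```

```text
t 13.0 pos [ 0.5239 -0.1345  0.1863] yawY 81.59 Xdown [-0.0277 -0.0075 -0.9996] F [ 0.65 -0.07 -0.03] w 0.0875 units [ 0.442 -2.763 -0.107]
lvl [-0.   -0.38  0.16]
```

Emit:
carry_out(
  deltas=[
    [0,-0.7,0,0.14,-0.38,0.16],
    [0,-0.7,0,0,0,0],
    [0,-0.7,0,0,0,0],
    [0,-0.5,0,0,0,0],
    [0,0,0,0,0,0],
  ],
)

```text
t: 13.5
eef_pos: [0.5104, -0.2342, 0.1844]
ee_rot: [2.694, 1.57, 2.547]
force: [-0.1, 0.2, 0.5]
width: 0.0878
```

```bash
python3 -c "
from h import *
to([.503,-.2433,.1]);lvl()
s,f,T=wrist('w7'); print(proj(f,T,[[.559,.109,.058],[.5319,-.0607,.083],[.503,-.2433,.118]]))
c=cams.grab_frame('scene')['pixels'][:,:,::-1]
cv2.imwrite('pics/d1.png',cv2.resize(c[130:310,150:350],None,fx=3.5,fy=3.2,interpolation=2))
"
```

```text
t 13.5 pos [ 0.5104 -0.2342  0.1844] yawY 81.57 Xdown [-5.e-04  3.e-04 -1.e+00] F [-0.1   0.24  0.54] w 0.0878 units [ 2.11  -0.252 -0.148]
lvl [-0.   -0.01 -0.  ]
[[638.06497704 185.98787012]
 [492.66700565 189.88827537]
 [305.53377012 197.53864069]]
```

View pics/w7.png

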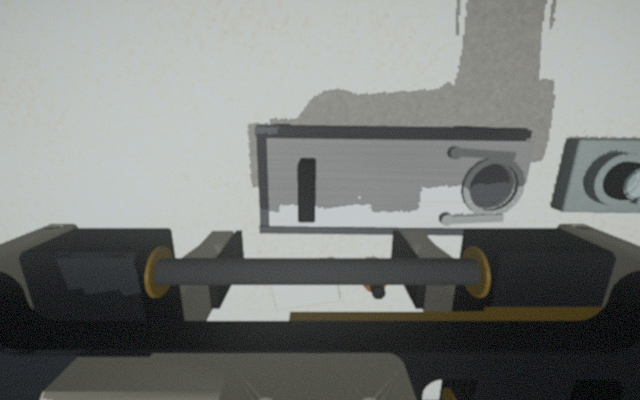

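View pics/d1.png

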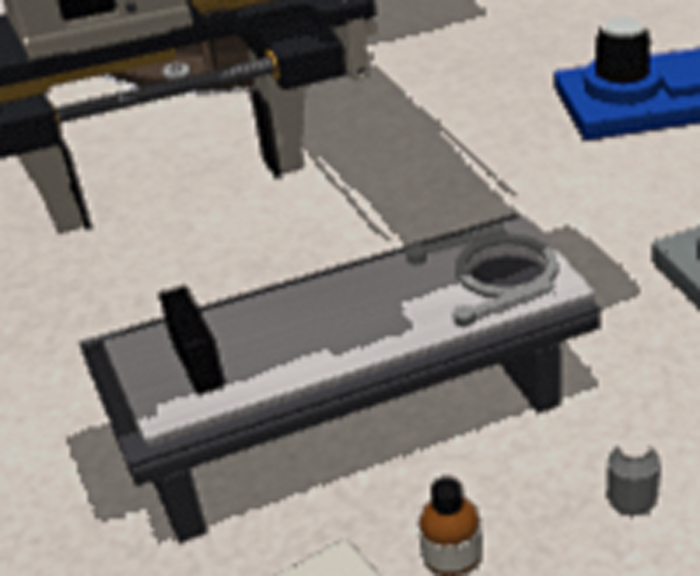

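Emit:
carry_out(
  deltas=[
    [0.7,-0.25,-0.15,0.12,0,0],
    [0.7,0,0,0,0,0],
    [0.5,0,0,0,0,0],
    [0.2,0,0,0,0,0],
    [0,0,0,0,0,0],
  ],
)

```text
t: 14.1
eef_pos: [0.5065, -0.2362, 0.0989]
ee_rot: [0.273, 1.568, 0.125]
force: [-0.1, -0.7, -0.0]
width: 0.0878
```

```bash
python3 -c "
from h import *
to([.503,-.2433,.07]);lvl()
s,f,T=wrist('w8')
c=cams.grab_frame('scene')['pixels'][:,:,::-1]
cv2.imwrite('pics/d2.png',cv2.resize(c[130:310,150:350],None,fx=3.5,fy=3.2,interpolation=2))
"
```

```text
t 14.1 pos [ 0.5065 -0.2362  0.0989] yawY 81.52 Xdown [ 3.e-03  4.e-04 -1.e+00] F [-0.09 -0.65 -0.02] w 0.0878 units [ 0.722 -0.188 -0.062]
lvl [-0.    0.04 -0.01]
```

View pics/w8.png

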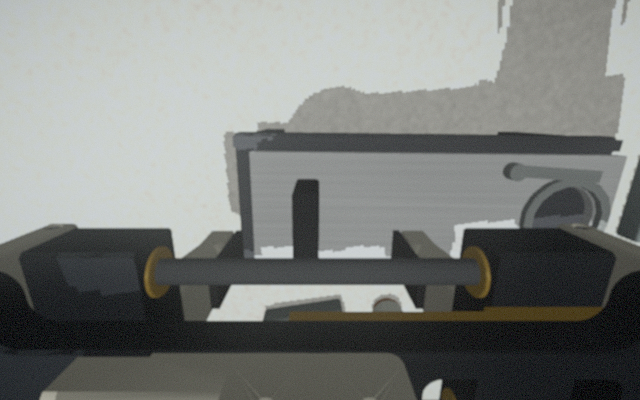

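View pics/d2.png

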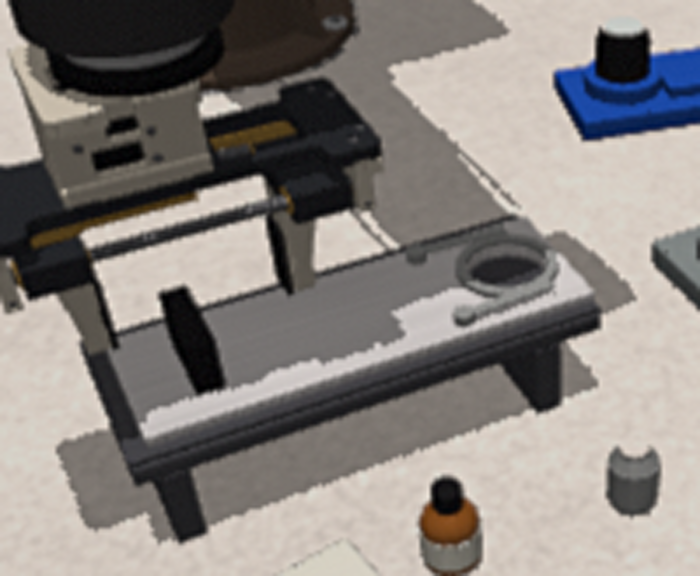

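Emit:
carry_out(
  deltas=[
    [0.3,-0.2,-0.06,0.1,0,0],
    [0.25,0,0,0,0,0],
    [0.1,0,0,0,0,0],
    [0,0,0,0,0,0],
  ],
  hand=0.4,
  newtons=10,
)

```text
t: 14.6
eef_pos: [0.5055, -0.245, 0.0747]
ee_rot: [0.06, 1.561, -0.095]
force: [0.4, 0.2, -0.0]
width: 0.0615
```

```bash
python3 -c "
from h import *
to([.503,-.2433,.07]);lvl()
s,f,T=wrist('w9')
c=cams.grab_frame('scene')['pixels'][:,:,::-1]
cv2.imwrite('pics/d3.png',cv2.resize(c[130:310,150:350],None,fx=3.5,fy=3.2,interpolation=2))
"
```

```text
t 14.6 pos [ 0.5055 -0.245   0.0747] yawY 81.11 Xdown [ 9.7e-03 -9.0e-04 -1.0e+00] F [ 0.41  0.18 -0.04] w 0.0615 units [ 0.117  0.031 -0.07 ]
lvl [ 0.    0.14 -0.01]
```

View pics/w9.png

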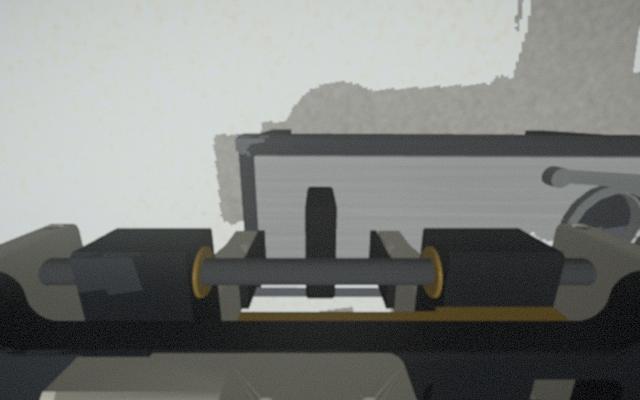

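View pics/d3.png

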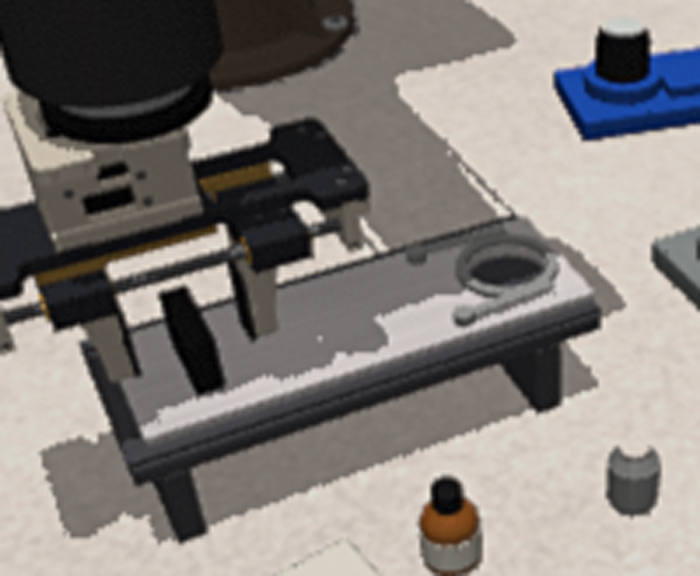

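The fingers straddle the bar (bar at col 320, jaws centred at col 317). I level, lower slightly and close.

Emit:
carry_out(
  deltas=[
    [0.1,0.03,-0.05,0,0.14,0],
    [0,0,0,0,0,0],
    [0,0,0,0,0,0],
    [0,0,0,0,0,0],
    [0,0,0,0,0,0],
  ],
  hand=1,
  newtons=10,
)

```text
t: 15.2
eef_pos: [0.5047, -0.2435, 0.0719]
ee_rot: [0.287, 1.569, 0.133]
force: [0.3, 0.1, 0.1]
width: 0.018
```

Emit:
carry_out(
  deltas=[
    [0,0,0,0,0,0],
    [0,0,0,0,0,0],
    [0,0,0,0,0,0],
  ],
  newtons=40,
)

```text
t: 15.5
eef_pos: [0.5048, -0.2434, 0.0719]
ee_rot: [0.327, 1.569, 0.172]
force: [0.6, 0.3, -1.5]
width: 0.0158
```

```bash
python3 -c "
from h import *
to([.503,-.2433,.07]);lvl()
s,f,T=wrist('w10')
t=cams.grab_frame('top');cv2.imwrite('pics/t10.png',cv2.resize(np.clip(2.*t['pixels'][130:260,200:460,::-1],0,255).astype(np.uint8),None,fx=3,fy=3,interpolation=2))
"
```

```text
t 15.5 pos [ 0.5048 -0.2434  0.0719] yawY 81.12 Xdown [ 1.6e-03  3.0e-04 -1.0e+00] F [ 0.56  0.29 -1.48] w 0.0158 units [ 0.046 -0.004 -0.044]
lvl [ 0.    0.02 -0.01]
```

View pics/w10.png

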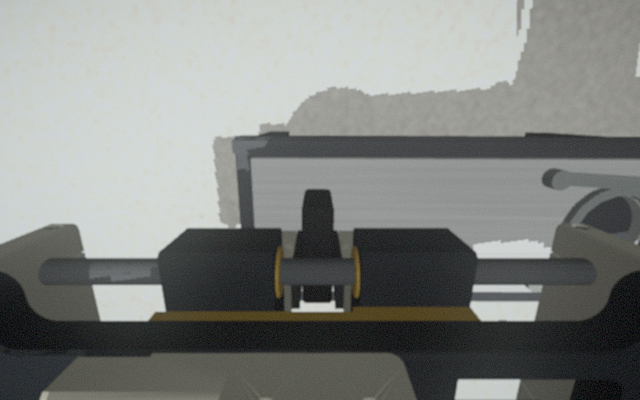

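View pics/t10.png

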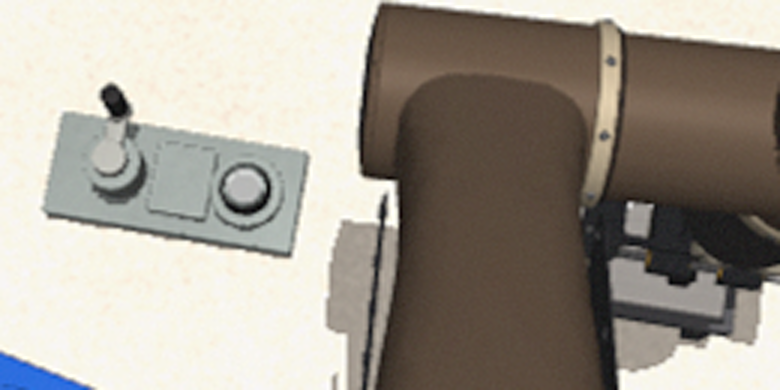

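Gripped at 15.8 mm. Lens and opening give a travel of about 173 mm along the riser, so I slide in stages.

Emit:
carry_out(
  deltas=[
    [0,0.2,0,0,0,0],
    [0,0.3,0,0,0,0],
    [0,0.3,0,0,0,0],
  ],
)

```text
t: 15.9
eef_pos: [0.5092, -0.212, 0.0719]
ee_rot: [-0.776, 1.57, -0.933]
force: [-0.5, -2.6, -0.1]
width: 0.016
```

```bash
cat >> h.py <<'E'
def st():
    u=np.array([.155,.988]); s=arm.get_state();p=s['eef_pos']; n=np.array([.988,-.155])
    print('along',((p[:2]-[.5048,-.2434])@u*1000).round(1),'lat',((p[:2]-[.5048,-.2434])@n*1000).round(1),'M',s['moment'].round(2))
E
python3 -c "
from h import *
to([.503,-.2433,.072]);lvl();st()"
```

```text
t 15.9 pos [ 0.5092 -0.212   0.0719] yawY 81.01 Xdown [ 7.e-04 -1.e-03 -1.e+00] F [-0.52 -2.62 -0.08] w 0.016 units [-0.002 -0.796 -0.032]
lvl [0.   0.01 0.01]
along 31.7 lat -0.5 M [-0.94  0.09  0.01]
```

Emit:
carry_out(
  deltas=[
    [0,0.4,0,0,0,0],
    [0,0.4,0,0,0,0],
    [0,0.4,0,0,0,0],
    [0,0.4,0,0,0,0],
    [0,0.3,0,0,0,0],
  ],
)

```text
t: 16.4
eef_pos: [0.5211, -0.131, 0.0721]
ee_rot: [-1.317, 1.569, -1.472]
force: [-0.7, -2.9, -0.3]
width: 0.016
```

```bash
python3 -c "
from h import *
to([.503,-.2433,.072]);lvl();st()
c=cams.grab_frame('scene')['pixels'][:,:,::-1]
cv2.imwrite('pics/e1.png',cv2.resize(c[130:310,150:450],None,fx=2.6,fy=2.6,interpolation=2))"
```

```text
t 16.4 pos [ 0.5211 -0.131   0.0721] yawY 81.1 Xdown [ 2.0e-04 -1.8e-03 -1.0e+00] F [-0.71 -2.94 -0.32] w 0.016 units [ 0.008 -2.844 -0.012]
lvl [0.   0.01 0.02]
along 113.6 lat -1.4 M [-1.18  0.06 -0.03]
```

View pics/e1.png

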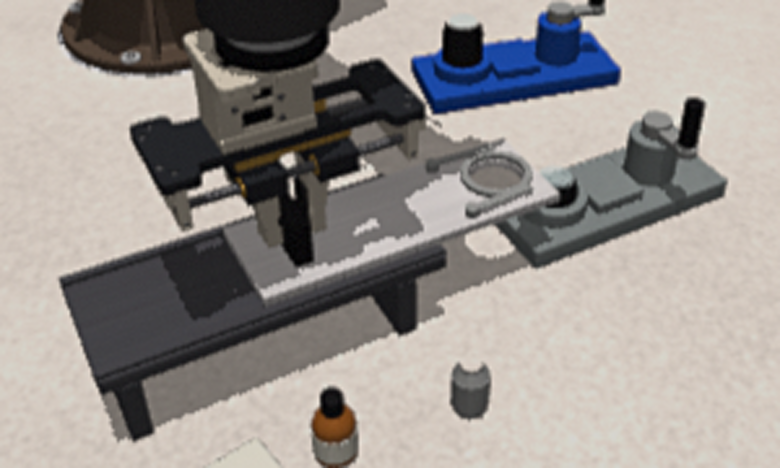

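Emit:
carry_out(
  deltas=[
    [0,0.3,0,0,0,0],
    [0,0.3,0,0,0,0],
    [0,0.3,0,0,0,0],
    [0,0.15,0,0,0,0],
    [0,0,0,0,0,0],
  ],
)

```text
t: 16.95
eef_pos: [0.528, -0.0843, 0.0722]
ee_rot: [-1.488, 1.569, -1.64]
force: [-0.5, -3.3, -1.0]
width: 0.0157
```

```bash
python3 -c "
from h import *
to([.503,-.2433,.072]);lvl();st()
c=cams.grab_frame('scene')['pixels'][:,:,::-1]
cv2.imwrite('pics/e2.png',cv2.resize(c[150:270,270:420],None,fx=5,fy=5,interpolation=2))
s,f,T=wrist('w11')"
```

```text
t 16.95 pos [ 0.528  -0.0843  0.0722] yawY 81.27 Xdown [-1.0e-04 -2.1e-03 -1.0e+00] F [-0.51 -3.27 -1.02] w 0.0157 units [ 0.013 -4.024 -0.014]
lvl [0.   0.   0.03]
along 160.8 lat -1.8 M [-1.33 -0.04 -0.05]
```

View pics/e2.png

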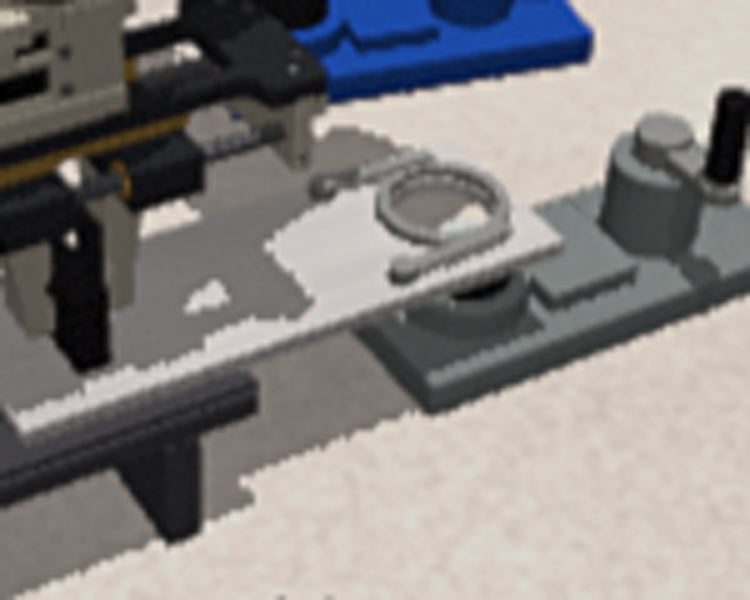

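View pics/w11.png

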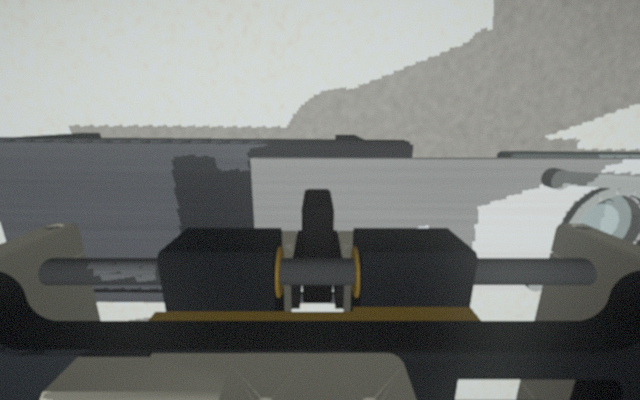

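```bash
python3 -c "
from h import *
np.set_printoptions(precision=4,suppress=True)
c=cams.grab_frame('scene'); r=atz(c,c['T'],358.2,190.2,.083); u=np.array([.155,.988]);n=np.array([.988,-.155])
print(r)
for l in ([.5589,.1082],[.557,.1111],[.5579,.1115]): d=np.array(l)-r[:2]; print(d@u*1000,d@n*1000)
st()
t=cams.grab_frame('top');cv2.imwrite('pics/t11.png',cv2.resize(np.clip(2.*t['pixels'][130:260,200:400,::-1],0,255).astype(np.uint8),None,fx=4,fy=4,interpolation=2))
"
```

```text
[0.555  0.0959 0.083 ]
12.761540447284375 1.9587988258713855
15.33224044728439 -0.3679011741285178
15.866940447284373 0.4592988258713847
along 160.5 lat -1.8 M [ 0.68 -0.12  0.04]
```

View pics/t11.png

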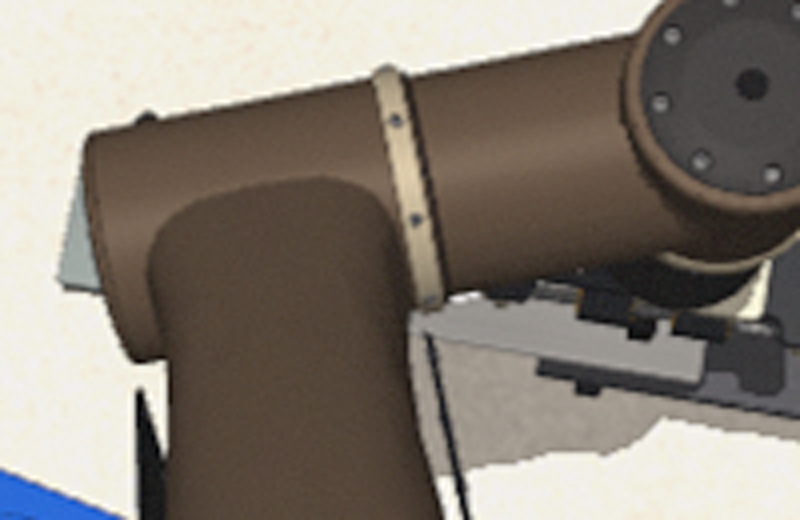

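Emit:
carry_out(
  deltas=[
    [0,0.2,0,0,0,0],
    [0,0.14,0,0,0,0],
    [0,0,0,0,0,0],
    [0,0,0,0,0,0],
  ],
)

```text
t: 17.55
eef_pos: [0.5298, -0.0719, 0.0721]
ee_rot: [-1.653, 1.568, -1.808]
force: [0.1, -2.2, 0.2]
width: 0.0157
```

```bash
python3 -c "
from h import *
to([.503,-.2433,.072]);lvl();st()
c=cams.grab_frame('scene')['pixels'][:,:,::-1]
cv2.imwrite('pics/e3.png',cv2.resize(c[160:230,320:410],None,fx=8,fy=8,interpolation=2))
s,f,T=wrist('w12'); cv2.imwrite('pics/w12c.png',cv2.resize(f['pixels'][130:330,480:640,::-1],None,fx=3,fy=3,interpolation=2))
print(proj(f,T,[[.5579,.1105,.058]]))"
```

```text
t 17.55 pos [ 0.5298 -0.0719  0.0721] yawY 81.12 Xdown [-6.0e-04 -2.3e-03 -1.0e+00] F [ 0.11 -2.24  0.22] w 0.0157 units [ 0.013 -4.338 -0.   ]
lvl [ 0.   -0.    0.03]
along 173.4 lat -1.9 M [-1.33 -0.   -0.03]
[[577.99810467 224.63544548]]
```

View pics/e3.png

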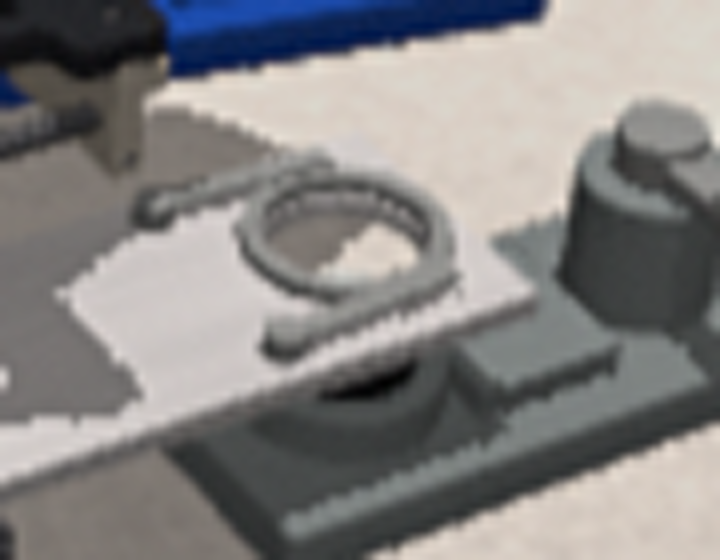

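View pics/w12c.png

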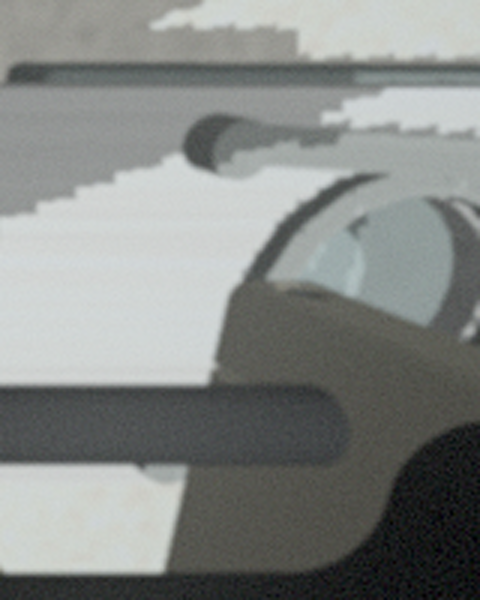

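```bash
python3 -c "
from h import *
np.set_printoptions(precision=4,suppress=True)
u=np.array([.155,.988]);n=np.array([.988,-.155])
s=arm.get_state();p=s['eef_pos'][:2]
c=cams.grab_frame('scene'); r=atz(c,c['T'],362.9,188.6,.083); print('ring scene',r,'ring from tcp',p+.185*u, 'ring along',r[:2]@u,(p+.185*u)@u,'lens cands',np.array([[.5589,.1082],[.557,.1111],[.5579,.1115]])@u)
s,f,T=wrist('w13')
def circ(ctr,rad,z): 
    a=np.linspace(0,2*np.pi,72); return np.c_[ctr[0]+rad*np.cos(a),ctr[1]+rad*np.sin(a),0*a+z]
def draw(f,T,L,roi,k,name):
    x0,y0,x1,y1=roi
    im=cv2.resize(np.ascontiguousarray(f['pixels'][y0:y1,x0:x1,::-1]),None,fx=k,fy=k,interpolation=2)
    for P,col in L:
        q=((proj(f,T,P)-[x0,y0]+.5)*k).astype(np.int32); cv2.polylines(im,[q],True,col,1)
    cv2.imwrite(name,im)
lens=[.5579,.1105]; op=p+.185*u
L=[(circ(lens,.015,.058),(0,0,255)),(circ(lens,.018,.058),(0,160,255)),(circ(op,.023,.078),(0,255,0)),(circ(op,.030,.083),(255,0,0))]
draw(f,T,L,(480,130,640,330),3,'pics/w13c.png')
draw(c,c['T'],L,(320,160,410,230),8,'pics/e4.png')
"
```

```text
ring scene [0.5569 0.1084 0.083 ] ring from tcp [0.5585 0.1109] ring along 0.193450589168814 0.1961119909568204 lens cands [0.1935 0.1961 0.1966]
```

View pics/w13c.png

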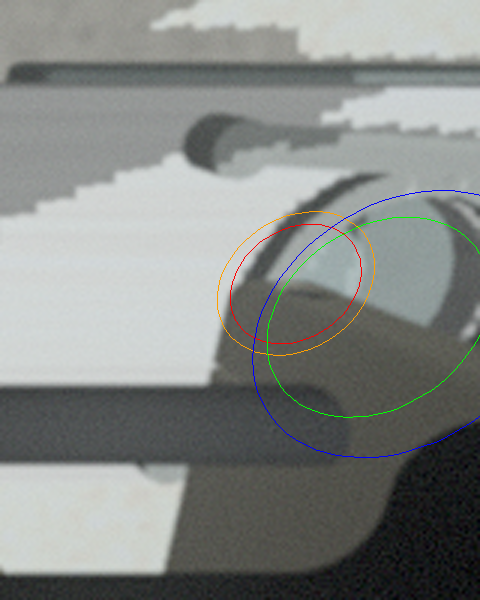

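View pics/e4.png

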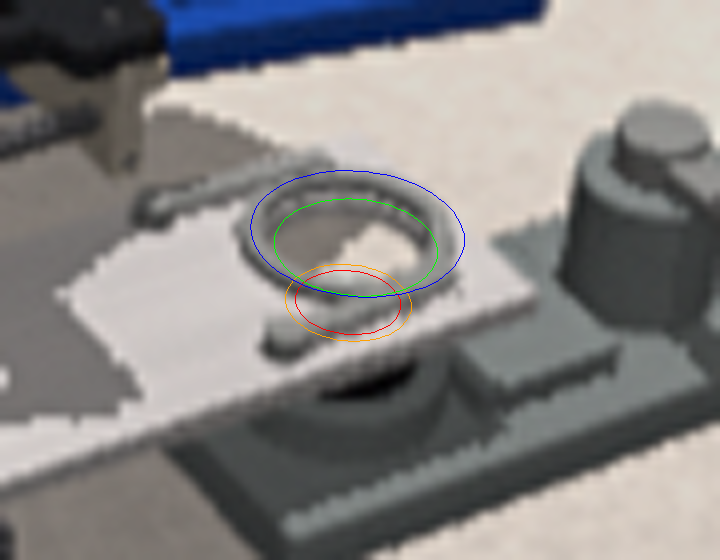

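```bash
python3 -c "
import cv2,numpy as np
i=cv2.imread('pics/w13.png')[180:255,555:640]
i=cv2.resize(i,None,fx=9,fy=8,interpolation=cv2.INTER_CUBIC)
for x in range(0,85,10): cv2.putText(i,str(555+x),(x*9,10),0,.4,(0,0,255)); cv2.line(i,(x*9+4,12),(x*9+4,18),(0,0,255))
for y in range(0,75,10): cv2.putText(i,str(180+y),(0,y*8+8),0,.4,(0,0,255))
cv2.imwrite('pics/w13z.png',i)"
```

```text
(no output)
```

View pics/w13z.png

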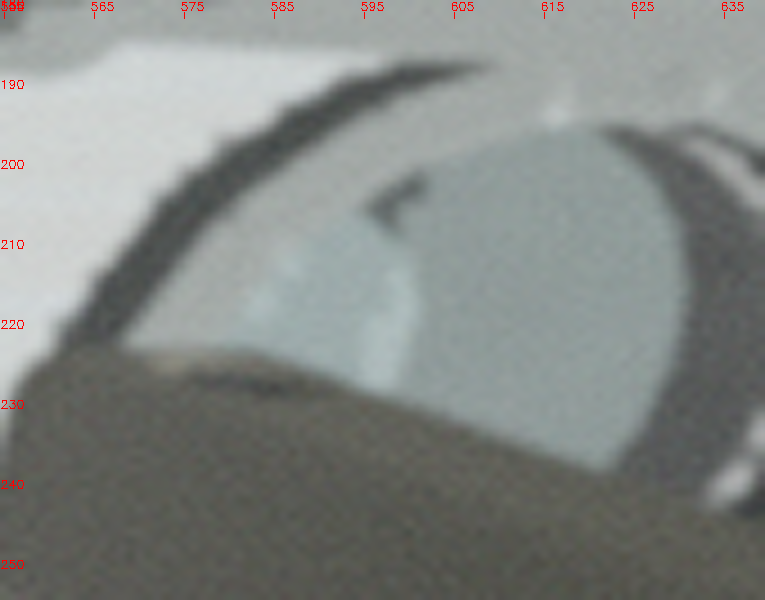

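```bash
python3 -c "
from h import *
from scipy.optimize import least_squares
np.set_printoptions(precision=4,suppress=True)
u=np.array([.155,.988]);n=np.array([.988,-.155])
s,f,T=wrist('w14'); st()
g=lambda L:np.array([[555+x/9-.5,180+y/8-.5] for x,y in L])
def fit(L,r,z,x0,fixn=None):
    P=np.array([atz(f,T,a,b,z)[:2] for a,b in g(L)])
    if fixn is None: q=least_squares(lambda c:np.hypot(*(P-c).T)-r,x0); c=q.x
    else:
        q=least_squares(lambda a:np.hypot(*(P-(a*u+fixn*n)).T)-r,[np.dot(x0,u)]); c=q.x[0]*u+fixn*n
    print(c,'along',c@u,'lat',c@n,'res mm',q.fun*1000); return c
x0=[.5579,.1105]
a=fit([(120,345),(185,250),(260,185),(350,118),(430,82)],.030,.083,x0)
b=fit([(640,165),(670,205),(690,270),(683,330),(655,400),(610,470)],.023,.070,x0)
b=fit([(245,310),(300,255),(370,205),(470,155),(560,128)],.023,.083,x0)
c=fit([(405,240),(418,290),(412,335),(398,390)],.015,.058,x0)
for l in (a@n,a@n+.002,a@n-.002): fit([(405,240),(418,290),(412,335),(398,390)],.015,.058,x0,l)
"
```

```text
along 173.3 lat -1.9 M [-0.34 -0.03  0.05]
[0.553  0.1104] along 0.1947813915799805 lat 0.529291148190142 res mm [ 0.0588  0.0873 -0.3095  0.1521  0.0263]
[0.5534 0.1109] along 0.1953143801632126 lat 0.5295621439538462 res mm [-0.0637  0.0465  0.1608 -0.062  -0.2185  0.1455]
[0.5528 0.1104] along 0.19476145657818433 lat 0.5290259233058899 res mm [ 0.2263 -0.0475 -0.2474 -0.1133  0.234 ]
[0.5567 0.1112] along 0.19620052350577374 lat 0.5327646606342638 res mm [ 0.2752 -0.1418 -0.425   0.3591]
[0.5533 0.1114] along 0.19584459247755995 lat 0.5293805983941862 res mm [-1.3336 -0.6168  0.0768  1.9117]
[0.5553 0.1113] along 0.19598802141719932 lat 0.5313809363941862 res mm [-0.4025 -0.3652 -0.2458  0.9874]
[0.5513 0.1118] along 0.19589686867263015 lat 0.5273802603941862 res mm [-2.2031 -0.7866  0.4637  2.8468]
```

```bash
python3 -c "
from h import *
st();to([.503,-.2433,.072]);lvl(); print(np.abs(arm.get_state()['qd']).max())
c=cams.grab_frame('scene')['pixels'][:,:,::-1]
cv2.imwrite('pics/f.png',cv2.resize(c[120:350,160:450],None,fx=2.6,fy=2.6,interpolation=2))
a=cv2.imread('pics/scene0.png').astype(int);d=np.abs(a-c).max(2); print('bystander diff',d[262:350,200:345].max(), d[262:350,200:345].mean())"
```

```text
along 173.3 lat -1.9 M [-0.34 -0.03  0.05]
t 17.8 pos [ 0.5298 -0.0719  0.0721] yawY 81.1 Xdown [-4.e-04 -2.e-03 -1.e+00] F [ 0.   -0.66 -0.39] w 0.0156 units [ 1.100e-02 -4.336e+00  1.000e-03]
lvl [-0.   -0.    0.03]
0.0016709917984764097
bystander diff 119 17.59615987460815
```

View pics/f.png

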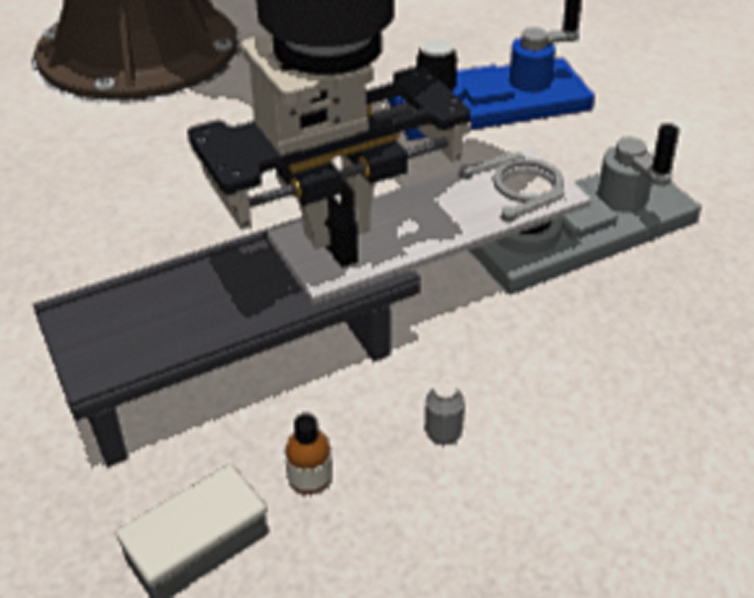

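The final picture shows the plate flat on the riser with the bar held, and the crank knob (ca. 665,150 in the crop) still at its stop. The box, bottle and objective are where they were. I hand in the job.

```bash
python3 -c "
from h import *
print(arm.job_done()); st(); to([.53,-.072,.072])"
```

```text
the job is handed in; nothing more can be done
None
the job is handed in; nothing more can be done
```

I turned the grey unit's crank clockwise by about 13.85 rad. There it hit a hard stop: about 20 N at the knob and no further motion, with the lens visibly down. I then gripped the plate's bar at 40 N, slid the plate 173 mm out and handed in at about t = 18 s, still holding the bar. No verdict came back.

**Last checks**
- **Opening over lens:** the estimates differ by a few millimetres, all well inside the 8 mm limit.

| Source | Distance left along the riser |
|---|---|
| Scene camera | about 0 mm |
| Arm and crank geometry | about 0.5 mm |
| Wrist camera | about 1.2 mm |

  Sideways, the estimates run from near 0 up to 2–4 mm (the largest from the wrist camera). The top camera was blocked by the arm.
- **Plate:** the tool was level to about 0.002 rad and still, with the bar gripped at 15.6 mm and wrist force under 1 N. I only inferred that the plate itself was level, from ring positions in the images.
- **Bystanders:** they look unmoved in the picture. A pixel comparison with the first frame was not conclusive, showing a mean difference of 17.6. I put that down to noise, shadow and arm changes, but did not confirm it.

**Disagreement with the text:** the fingertips appeared about 19 mm behind the reported TCP in both the scene and wrist views, so I set the gripping heights by what I saw.

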